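# Square up and clamp the brass plates for stamping

### The arm

A 6-joint arm with a two-finger parallel gripper is mounted at the origin on the work surface. World frame = base frame: x ahead of the robot, y to its left, z up, the work surface at z = 0. Lengths are in m, angles in rad, forces in N, time in s.
With the tool pointing down it reaches from about 0.25 to 0.775 m from the base axis. Payload 4 kg.
Tool frame: the origin (TCP) lies at the very end of the fingers, on their centre line; the grasp point (between the pads) lies 19 mm behind it; z points along the fingers, y is the direction in which the jaws open and shut (so a half turn about z gives the same grasp; the last joint's range is limited). The gripper opens to 94 mm and grips with 3 to 60 N. Pads are 16 mm wide; open, the fingers measure 119 mm over their backs; the gripper's body (75 mm by 177 mm) begins 78 mm behind the grasp point.
Start: joints at [1.207, 0.087, 1.371, -0, 1.684, -0.103], TCP at [0.142, 0.531, 0.206] pointing down, gripper open.
Joint ranges: [-3.1, 3.1], [-0.76, 2.03], [0.27, 2.55], [-1.08, 4.22], [0.17, 2.65], [-2.57, 2.57]. Speed limits (rad/s): [2.79, 2.79, 3.14, 3.14, 3.14, 3.14].

### API

Orientations are given as [roll, pitch, yaw] about the fixed x, y, z axes, in that order (R = Rz(yaw) Ry(pitch) Rx(roll)).
In Python, from bench import robot, snapshot, calibration gives the robot as it stands. The module is installed in compiled form; this text tells all that it offers.
- The arm moves only by the tool servo_tool, never from a script. Its argument "series" is text: rows parted by semicolons, each of 5 numbers parted by spaces: the closure, from -1 (fully open) to 1 (shut), then the shift along the tool's x, y, z in cm, then the turn about the tool's z in rad. A call has 1 to 20 rows; each row is the pose to reach, as a shift and turn from the pose commanded when the call began, along the tool's axes at that moment; what a row does not reach only later rows make up. A row lasts 1/12 s, in which the tool goes at most 41.7 mm and 7.16 degrees, less where a joint would pass 70% of its speed; a pose out of reach is approached as far as the arm can. A call with a gripper value outside its range is refused whole. The fingers move at their own pace and stop on an object; the grip force is fixed at half the most. Time passes only in rows, so rows that repeat a pose let the fingers close. It gives the time, the measured TCP pose, the force and the opening at its end, in the units of the state.
- robot.get_obs(): the state, without advancing time (a new reading comes with each control period).
- snapshot(name): name is "scene" or "top" or "wrist"; returns (picture, depth): 400x640x3 uint8, red, green, blue; 400x640 float32, m along the optical axis (not along the pixel's ray), 0 where there is no reading.
- calibration(name): a dict with "fx", "fy", "cx", "cy" (pixels), "rvec" (rotation vector, rad) and "tvec" (3), from world to camera coordinates, as OpenCV has them; the wrist camera has in their place "tool_from_camera" (4x4, takes a point from camera to tool coordinates, whose origin is the TCP and whose axes are the flange's). Camera axes: x right, y down, z forward; pixel columns grow to the right and rows downward; lengths in m; the calibration is good to about 2 mm. A picture is of the moment at which its call begins: read the wrist's pose just before it. calibration takes no time and is no camera call.
- robot.close_job(): hands the job in, once; it reports no verdict.
The state is a dict: "time": time; "joint_positions": joint angles; "qvel": joint speeds; "joint_torque": joint torques, N m; "tool_pos": TCP position; "ee_rot": TCP orientation; "wrist_force": force on the tool from outside, world axes, zero at the start; "wrist_torque": the same for the moment, N m; "width": finger opening in m.
Only numpy, scipy, OpenCV 4.12 (cv2) and the standard library are available. Lean on these libraries where they do the work, as an engineer would, in place of code of your own. Each camera call takes 0.05 s, during which the arm holds its last target. There are 200 camera calls.

### The job

Get the loose brass plates ready for stamping: with the wooden pusher from the tray, nudge each one until it lies flat and snug against both fences of the square corner of the jig it lies before, then turn that jig's knob clockwise to its end stop so that the clamp grips the plate (a jig without a plate needs nothing). The brass is polished, so never let the gripper itself touch it; finally stand the pusher upright in its tray again, and do not disturb the other things on the bench.

Things in the scene. Friction and masses are not known exactly. Their poses are not given: they have to be found in the camera images.
- plate1: Polished brass plate 115 x 70 x 6 mm (its x, y, z), 0.41 kg give or take 20 %, lying loose on the bench before jig1, up to 20 degrees askew. Origin: centre of its underside. Square in the corner, its centre lies at x = -57.5 mm, y = -35 mm in the frame of jig1. May be absent (None); then its jig needs nothing.
- plate2: Polished brass plate 90 x 80 x 6 mm (its x, y, z), 0.37 kg give or take 20 %, lying loose on the bench before jig2, up to 20 degrees askew. Origin: centre of its underside. Square in the corner, its centre lies at x = -45 mm, y = -40 mm in the frame of jig2. May be absent (None); then its jig needs nothing.
- plate3: Polished brass plate 100 x 60 x 6 mm (its x, y, z), 0.31 kg give or take 20 %, lying loose on the bench before jig3, up to 20 degrees askew. Origin: centre of its underside. Square in the corner, its centre lies at x = -50 mm, y = -30 mm in the frame of jig3. May be absent (None); then its jig needs nothing.
- jig1: Fixed squaring jig for plate1: an L of two aluminium fences 16 mm wide, 12 mm high. Origin: the L's inner corner, at bench level, z up. Far fence: stop face at x = 0, from y = -115 to +16 mm. Side fence: stop face at y = 0, from x = -80 to 0 mm. The plate belongs on the -x, -y side. Behind the far fence stands the clamp's foot (x 16 to 62 mm, 10 mm high).
- jig2: The same kind of jig as jig1, for plate2; same frame.
- jig3: The same kind of jig as jig1, for plate3; same frame.
- clamp1: Steel clamp strap of jig1, 22 mm wide, at jig y = -34 mm, over the far fence from x = 64 to -12 mm, top 26 mm high when slack; at its end a downward toe (x -12 to +2 mm). Origin on the jig's when slack, same axes. Turning the knob lowers strap and knob 4 mm in all: toe underside at 9.75 mm at knob 0, so a plate slides under, and pressed on the plate at the end stop.
- knob1 (a joint): Captive clamp knob of jig1, angle in rad: 0 slack, 2.4 at its end stop, growing clockwise seen from above; starts between 0 and 0.5, moves with light friction (0.06 N m) and stays where it is left. A black bar grip 54 mm long, 14 mm thick and 26 mm high, on a round hub; at 0 the bar lies along the jig's x axis and turns with the knob.
- knob1_grip (a point): On the axis of knob1 (jig x = 36, y = -34 mm), in the bar, 48.5 mm above the bench when slack; the bar reaches 16 mm below and 11 mm above this point.
- clamp2: The same strap on jig2.
- knob2 (a joint): Captive clamp knob of jig2, angle in rad: 0 slack, 2.4 at its end stop, growing clockwise seen from above; starts between 0 and 0.5, moves with light friction (0.06 N m) and stays where it is left. Same shape as knob1.
- knob2_grip (a point): On the axis of knob2 (jig x = 36, y = -34 mm), in the bar, 48.5 mm above the bench when slack; the bar reaches 16 mm below and 11 mm above this point.
- clamp3: The same strap on jig3.
- knob3 (a joint): Captive clamp knob of jig3, angle in rad: 0 slack, 2.4 at its end stop, growing clockwise seen from above; starts between 0 and 0.5, moves with light friction (0.06 N m) and stays where it is left. Same shape as knob1.
- knob3_grip (a point): On the axis of knob3 (jig x = 36, y = -34 mm), in the bar, 48.5 mm above the bench when slack; the bar reaches 16 mm below and 11 mm above this point.
- pusher: Wooden pusher, 0.09 kg, standing in the tray: a foot 26 x 70 x 18 mm (x, y, z) with an upright flat handle 16 x 30 mm (x, y) in its middle, 94 mm high in all. Origin: centre of the foot's underside, z up along the handle. Its 70 mm long faces look along its +x and -x.
- tray: Dark wooden tool tray fixed on the bench, 150 x 100 mm outside (x, y), 16 mm high, walls and floor 5 mm thick. Origin: centre of its underside.
- hammer: Hammer, 260 mm, lying on the bench at the right; bystander. Origin in its underside at mid-length.
- punchtin: Round brass tin 72 mm wide filled with steel punches, up to 92 mm high; bystander. Origin: centre of its underside.
- mandrelring: Steel ring 96 mm across, 11 mm high, lying flat; bystander. Origin: centre of its underside.
- stampcase: Open wooden case 90 x 120 x 39 mm of steel letter stamps; bystander. Origin: centre of its underside.
- jar: Amber jar 64 mm wide, 75 mm high; bystander. Origin: centre of its underside.
- punch: Single round steel punch, 12 mm thick and about 100 mm long, lying; bystander. Origin: under its middle.
Not all that is in view belongs to the job. Leave any purple look-alike of the plate3 alone.

How it is judged:
On the way, in this order (a step that is already met when the one before it is completed fails the run):
1. every plate lies square in the corner of its jig, within 1.5 mm of both fences (x of plate1 in the frame of jig1 above -0.059 m and y of plate1 in the frame of jig1 above -0.0365 m and z of plate1 in the frame of jig1 below 0.002 m and angle between the x axis of plate1 and the x axis of jig1, either way round below 0.025 rad and x of plate2 in the frame of jig2 above -0.0465 m and y of plate2 in the frame of jig2 above -0.0415 m and z of plate2 in the frame of jig2 below 0.002 m and angle between the x axis of plate2 and the x axis of jig2, either way round below 0.025 rad and x of plate3 in the frame of jig3 above -0.0515 m and y of plate3 in the frame of jig3 above -0.0315 m and z of plate3 in the frame of jig3 below 0.002 m and angle between the x axis of plate3 and the x axis of jig3, either way round below 0.025 rad), for 0.2 s.
2. every plate is clamped there by its toe (all of step 1 and contact force between clamp1 and plate1 above 3 N and contact force between clamp2 and plate2 above 3 N and contact force between clamp3 and plate3 above 3 N), for 0.2 s.
At the end, for the whole second after the job is handed in: Each plate present lies flat in the corner of its jig, its centre within 1.5 mm of the touching position along both fences and its edges within 0.025 rad of them, pressed by the clamp's toe with more than 3 N; the pusher stands upright (within 0.1 rad) on the floor of its tray, at rest (all of step 2 and linear speed of each of plate1, plate2, plate3 below 0.01 m/s and x of pusher in the frame of tray between -0.065 and 0.065 m and y of pusher in the frame of tray between -0.04 and 0.04 m and z of pusher in the frame of tray below 0.008 m and angle between pusher's own z axis and vertical below 0.1 rad and linear speed of pusher below 0.02 m/s).
It fails at once if the gripper touches a brass plate (contact force between the fingers and plate1 above 0.5 N or contact force between the fingers and plate2 above 0.5 N or contact force between the fingers and plate3 above 0.5 N).
It fails at once if another thing on the bench is shifted more than 40 mm or tipped (distance of any of hammer, punchtin, mandrelring, stampcase, jar, punch from where it was at the start of the episode above 0.04 m or angle between any of punchtin, jar, stampcase's own z axis and vertical above 0.5 rad).
Of plate1, plate2, plate3 only 2 to 3 are there at a start; the rules pass over those that are not, and their reading is None.
At some moment in a run one of plate1, plate2, plate3 may be knocked a few centimetres aside while the robot is not near it.
Once in a run the grip may slacken for a moment while it holds something.
It also fails if it takes over 210 s, if anything falls off the work surface, if the arm or the gripper's body presses on something with over 40 N, if the wrist force passes 120 N, or if a joint passes its speed limit or range.

## Working session

There is one attempt and no reset: what is moved stays moved. The work goes in short steps, Python scripts to look and compute and a tool call to move; the robot and the scene stay as the last step left them, time stands still between calls to the robot, and variables do not carry over. Pictures are saved under pics/ and viewed, about 12 in all and at most 16, crops included, and the job is handed in when it is done.

Besides the shell and the picture viewer there is one more tool, called after ">>>" as name(argument=value, ...), one argument or row to a line, values as JSON. servo_tool: Moves the arm, as the interface text tells. Its arguments: {"type":"object","properties":{"series":{"type":"string"}},"required":["series"]}

```bash
mkdir -p pics; cat > h.py <<'E'
import numpy as np,cv2
from bench import robot,snapshot,calibration
from scipy.spatial.transform import Rotation as R
def T(name,o=None):
    c=calibration(name); M=np.eye(4)
    if name=='wrist':
        M[:3,:3]=R.from_euler('xyz',o['ee_rot']).as_matrix() if np.size(o['ee_rot'])==3 else np.array(o['ee_rot']).reshape(3,3)
        M[:3,3]=o['tool_pos']; return c,M@np.array(c['tool_from_camera'])
    M[:3,:3]=cv2.Rodrigues(np.array(c['rvec'],float))[0]; M[:3,3]=np.ravel(c['tvec']); return c,np.linalg.inv(M)
def cloud(name,d,o=None):
    c,M=T(name,o); v,u=np.mgrid[:d.shape[0],:d.shape[1]]
    P=np.stack([(u-c['cx'])/c['fx']*d,(v-c['cy'])/c['fy']*d,d],-1)
    return P@M[:3,:3].T+M[:3,3]
def snap(name,save=None):
    o=robot.get_obs(); p,d=snapshot(name)
    if save: cv2.imwrite('pics/'+save+'.png',p[...,::-1])
    return p,d,cloud(name,d,o)
def ortho(p,P,x0,x1,y0,y1,s):  # top-down map: rows = -x, cols = -y
    """resample picture on bench coords at s m/pixel using plane z=h via nearest cloud pts"""
    pass
E
python3 - <<'E'
from h import *
o=robot.get_obs(); print({k:np.round(v,3).tolist() for k,v in o.items()})
p,d,P=snap('top','top'); np.savez('top.npz',p=p,d=d,P=P)
p,d,P=snap('scene','scene'); np.savez('scene.npz',p=p,d=d,P=P)
for n in('top','scene'): c,M=T(n); print(n,c['fx'],M.round(3).tolist())
print(calibration('wrist'))
E
```

```text
{'time': 0.0, 'joint_positions': [1.207, 0.088, 1.372, 0.0, 1.684, -0.103], 'qvel': [0.001, 0.001, 0.001, -0.001, 0.002, 0.001], 'joint_torque': [-0.002, -34.018, -30.242, 0.072, 0.033, -0.0], 'tool_pos': [0.142, 0.531, 0.204], 'ee_rot': [-3.139, -0.0, 2.881], 'wrist_force': [0.253, -0.101, 0.318], 'wrist_torque': [0.041, 0.023, -0.001], 'width': 0.094}
top 445.99003779152787 [[0.007, -0.982, 0.19, 0.303], [-1.0, -0.011, -0.016, -0.002], [0.018, -0.19, -0.982, 1.192], [0.0, 0.0, 0.0, 1.0]]
scene 403.310154253961 [[0.027, 0.782, -0.623, 1.21], [1.0, -0.012, 0.029, -0.043], [0.015, -0.623, -0.782, 0.905], [0.0, 0.0, 0.0, 1.0]]
{'fx': 331.4599858363328, 'fy': 331.4599858363328, 'cx': 310.73253845209297, 'cy': 199.64623365640304, 'tool_from_camera': array([[-1.92392158e-03, -9.72247658e-01, -2.33946128e-01,
         6.61777026e-02],
       [ 9.99997987e-01, -1.73718983e-03, -1.00424386e-03,
        -1.99963836e-04],
       [ 5.69964905e-04, -2.33947589e-01,  9.72249042e-01,
        -1.79589153e-01],
       [ 0.00000000e+00,  0.00000000e+00,  0.00000000e+00,
         1.00000000e+00]])}
```

View pics/top.png

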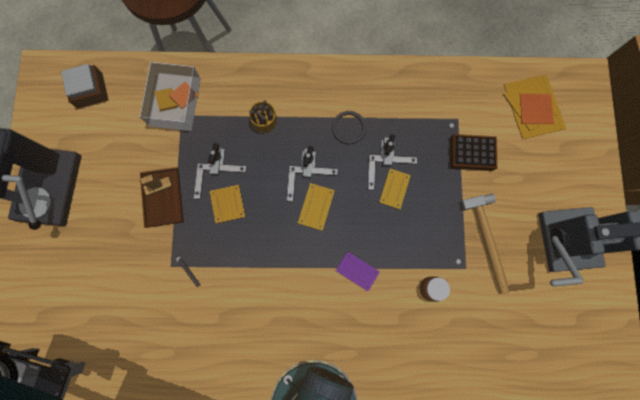

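View pics/scene.png

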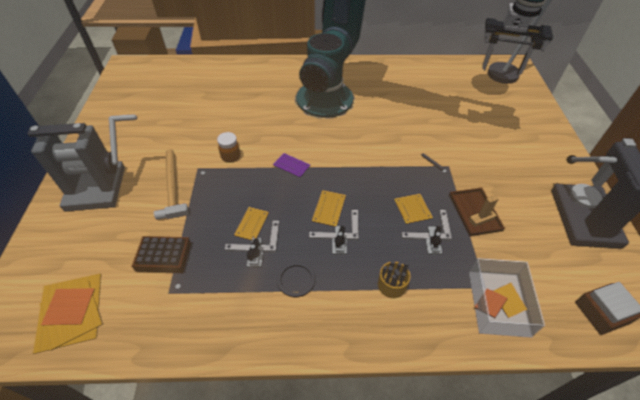

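Top view: the three jigs have their far-fence corners near (198,168), (291,171) and (371,158). The yellow plates are at (228,203), (316,206) and (395,188). Their shapes suggest the left one is plate2 (squarish), the middle plate1 (largest) and the right plate3. The purple plate at (358,272) is the look-alike, so I leave it alone. The tray with the pusher is at (161,197), and the brass tin is at (262,116). The yellow and orange sheets in the box and at upper right are clutter.

```bash
python3 - <<'E'
from h import *
z=np.load('top.npz'); p,d,P=z['p'],z['d'],z['P']
hsv=cv2.cvtColor(p,cv2.COLOR_RGB2HSV)
m=((hsv[...,0]>18)&(hsv[...,0]<30)&(hsv[...,1]>170)&(hsv[...,2]>90)).astype(np.uint8)
m[:130]=0;m[270:]=0;m[:,:190]=0;m[:,450:]=0
n,l,s,c=cv2.connectedComponentsWithStats(m)
for i in range(1,n):
    if s[i,4]>150:
        q=P[l==i]; r=cv2.minAreaRect((q[:,:2]*1000).astype(np.float32)); print(c[i].round(),s[i,4],np.round(r[0]),np.round(r[1]),round(r[2],1),q[:,2].mean().round(4))
for u,v in [(198,168),(195,196),(243,169),(215,158),(291,171),(290,198),(335,172),(308,160),(371,158),(371,186),(415,160),(388,148),(161,197),(152,184),(143,172),(182,172),(145,226),(182,222),(262,112),(348,127),(473,150),(435,290),(188,271)]:
    print((u,v),P[v,u].round(3))
E
```

```text
[394. 189.] 561 [ 439. -137.] [ 71. 376.] 55.9 0.0159
[316. 207.] 803 [434.  12.] [ 74. 254.] 79.8 0.013
[227. 204.] 824 [409. 154.] [364. 102.] 40.1 0.0098
(198, 168) [0.603 0.318 0.016]
(195, 196) [0.527 0.323 0.01 ]
(243, 169) [0.601 0.196 0.017]
(215, 158) [0.623 0.266 0.047]
(291, 171) [0.599 0.067 0.012]
(290, 198) [0.523 0.068 0.016]
(335, 172) [ 0.596 -0.053  0.016]
(308, 160) [0.618 0.02  0.058]
(371, 158) [ 0.637 -0.151  0.016]
(371, 186) [ 0.559 -0.151  0.013]
(415, 160) [ 0.632 -0.272  0.017]
(388, 148) [ 0.652 -0.191  0.06 ]
(161, 197) [0.524 0.414 0.007]
(152, 184) [0.545 0.417 0.071]
(143, 172) [0.588 0.461 0.025]
(182, 172) [0.595 0.364 0.003]
(145, 226) [0.444 0.447 0.017]
(182, 222) [0.458 0.355 0.001]
(262, 112) [0.745 0.144 0.067]
(348, 127) [ 0.729 -0.089  0.006]
(473, 150) [ 0.66  -0.429  0.027]
(435, 290) [ 0.286 -0.297  0.076]
(188, 271) [0.328 0.328 0.013]
```

```bash
python3 - <<'E'
import cv2
i=cv2.imread('pics/top.png')[100:290,130:450]
cv2.imwrite('pics/topc.png',cv2.resize(i,None,fx=2.5,fy=2.5,interpolation=cv2.INTER_CUBIC))
E
```

```text
(no output)
```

View pics/topc.png

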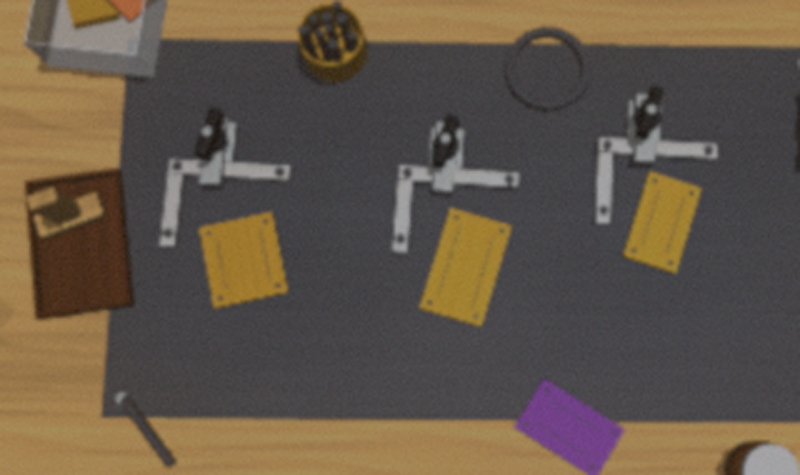

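```bash
cat >> h.py <<'E'
def mv(x,y,z,yaw=None,src=None):
    """prints shift in cm/turn from present pose (or src=(x,y,z,yaw)) to target"""
    if src is None:
        o=robot.get_obs(); src=(*o['tool_pos'],o['ee_rot'][2])
    a=src[3]; yaw=a if yaw is None else yaw
    dx,dy,dz=np.subtract((x,y,z),src[:3])*100
    t=(a-yaw+np.pi)%(2*np.pi)-np.pi
    s=(dx*np.cos(a)+dy*np.sin(a),dx*np.sin(a)-dy*np.cos(a),-dz,t); print('shift',np.round(s,2)); return s
def plane(p,name,o,z,x0,x1,y0,y1,s=0.0005):
    """rectified picture of plane z: row 0 = x1 (up is +x), col 0 = y1 (left is +y), s m/px"""
    c,M=T(name,o); Wi=np.linalg.inv(M); K=np.array([[c['fx'],0,c['cx']],[0,c['fy'],c['cy']],[0,0,1]])
    A=np.array([[0,-s,x1],[-s,0,y1],[0,0,z],[0,0,1]])
    H=K@Wi[:3]@A
    return cv2.warpPerspective(p,H,(int((y1-y0)/s),int((x1-x0)/s)),flags=cv2.INTER_LINEAR|cv2.WARP_INVERSE_MAP)
E
python3 - <<'E'
from h import *
mv(.535,.41,.24,1.81)
E
```

```text
shift [-41.12  -1.54  -3.56   1.07]
```

>>> servo_tool(
  series="-1 -5 0 -3.5 0.1; -1 -41 -1.5 -3.5 1.07; -1 -41 -1.5 -3.5 1.07; -1 -41 -1.5 -3.5 1.07; -1 -41 -1.5 -3.5 1.07; -1 -41 -1.5 -3.5 1.07; -1 -41 -1.5 -3.5 1.07; -1 -41 -1.5 -3.5 1.07; -1 -41 -1.5 -3.5 1.07; -1 -41 -1.5 -3.5 1.07; -1 -41 -1.5 -3.5 1.07; -1 -41 -1.5 -3.5 1.07; -1 -41 -1.5 -3.5 1.07; -1 -41 -1.5 -3.5 1.07; -1 -41 -1.5 -3.5 1.07",
)

```text
time: 1.35
tool_pos: [0.5326, 0.4122, 0.2412]
ee_rot: [3.141, -0.001, 1.813]
wrist_force: [1.3, 0.6, -0.4]
width: 0.0939
```

```bash
python3 - <<'E'
from h import *
o=robot.get_obs(); print(o['time'],o['tool_pos'],o['ee_rot'],o['wrist_force'])
p,d,P=snap('wrist'); np.savez('w1.npz',p=p,d=d,P=P,o=np.r_[o['tool_pos'],o['ee_rot']])
g=plane(p,'wrist',o,.023,.43,.65,.33,.49,.0005)
cv2.imwrite('pics/w1.png',np.hstack([cv2.resize(g[...,::-1],(320,440)),cv2.resize(p,(480,300))[...,::-1].copy() if 0 else np.pad(cv2.resize(p[...,::-1],(480,300)),((0,140),(0,0),(0,0)))]))
E
```

```text
1.35 [0.53256118 0.41220273 0.24117686] [ 3.14111015e+00 -5.32256957e-04  1.81310085e+00] [ 1.32309658  0.55600246 -0.44171789]
```

View pics/w1.png

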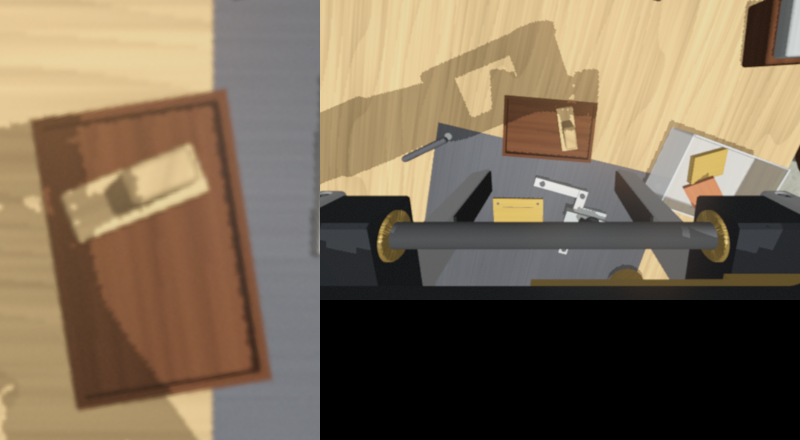

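Rectified view: the pusher foot's corners are at (60,196), (190,144), (208,190) and (80,243). That puts its centre at about (0.5535, 0.4225) with yaw 0.38. The tray's centre is about (0.525, 0.414), yaw 0.16.

```bash
python3 - <<'E'
from h import *
mv(.5535,.4225,.046,1.954)
z=np.load('w1.npz');P=z['P'];p=z['p']
m=(abs(P[...,0]-.5535)<.05)&(abs(P[...,1]-.4225)<.05)&(P[...,2]>.09)&(P[...,2]<.105)
print(m.sum(),np.median(P[m],0), P[m].min(0),P[m].max(0))
E
```

```text
shift [ 0.5   2.27 19.53 -0.14]
480 [0.55329229 0.42386453 0.09899489] [0.5419835  0.40778714 0.09050919] [0.56543374 0.43863222 0.10150912]
```

>>> servo_tool(
  series="-1 0.6 2.3 4 -0.14; -1 0.6 2.3 8 -0.14; -1 0.6 2.3 12 -0.14; -1 0.6 2.3 16 -0.14; -1 0.6 2.3 18 -0.14; -1 0.6 2.3 19.5 -0.14; -1 0.6 2.3 19.5 -0.14; 1 0.6 2.3 19.5 -0.14; 1 0.6 2.3 19.5 -0.14; 1 0.6 2.3 19.5 -0.14; 1 0.6 2.3 19.5 -0.14; 1 0.6 2.3 19.5 -0.14; 1 0.6 2.3 19.5 -0.14; 1 0.6 2.3 19.5 -0.14; 1 0.6 2.3 19.5 -0.14; 1 0.6 2.3 19.5 -0.14; 1 0.6 2.3 19.5 -0.14",
)

```text
time: 2.82
tool_pos: [0.555, 0.4224, 0.0454]
ee_rot: [-3.141, -0.0, 1.951]
wrist_force: [-0.1, 0.1, 0.3]
width: 0.0303
```

>>> servo_tool(
  series="1 0 0 0 0; 1 0 0 0 0; 1 0 0 0 0; 1 0 0 0 0; 1 0 0 0 0; 1 0 0 0 0",
)

```text
time: 3.32
tool_pos: [0.5549, 0.4225, 0.0454]
ee_rot: [-3.141, -0.0, 1.951]
wrist_force: [0.6, -0.7, 0.3]
width: 0.0158
```

```bash
python3 - <<'E'
from h import *
mv(.47,.08,.28,0)
E
```

```text
shift [-28.65 -20.59 -23.46   1.95]
```

>>> servo_tool(
  series="1 0 0 2 0; 1 0 0 0 0; 1 0 0 -4 0; 1 0 0 -8 0; 1 0 0 -12 0",
)

```text
time: 3.73
tool_pos: [0.5544, 0.4222, 0.1662]
ee_rot: [-3.14, 0.0, 1.951]
wrist_force: [1.7, 0.9, 0.1]
width: 0.0156
```

A typo there: the first row was +2 (down), so the pusher may have slid up in the grip. I'll check how it sits after this move.

>>> servo_tool(
  series="1 -4 -3 -11.5 0.12; 1 -29 -21 -11.5 1.95; 1 -29 -21 -11.5 1.95; 1 -29 -21 -11.5 1.95; 1 -29 -21 -11.5 1.95; 1 -29 -21 -11.5 1.95; 1 -29 -21 -11.5 1.95; 1 -29 -21 -11.5 1.95; 1 -29 -21 -11.5 1.95; 1 -29 -21 -11.5 1.95; 1 -29 -21 -11.5 1.95; 1 -29 -21 -11.5 1.95; 1 -29 -21 -11.5 1.95; 1 -29 -21 -11.5 1.95; 1 -29 -21 -11.5 1.95; 1 -29 -21 -11.5 1.95; 1 -29 -21 -11.5 1.95; 1 -29 -21 -11.5 1.95; 1 -29 -21 -11.5 1.95",
)

```text
time: 5.32
tool_pos: [0.4675, 0.0753, 0.2805]
ee_rot: [-3.141, -0.0, 0.003]
wrist_force: [-0.7, -0.9, -0.6]
width: 0.016
```

```bash
python3 - <<'E'
from h import *
o=robot.get_obs(); print(o['time'],o['tool_pos'],o['ee_rot'],o['joint_positions'])
p,d,P=snap('wrist','w2'); np.savez('w2.npz',p=p,d=d,P=P,o=np.r_[o['tool_pos'],o['ee_rot']])
o2=dict(tool_pos=o['tool_pos'],ee_rot=o['ee_rot'])
g=plane(p,'wrist',o,.009,.40,.68,-.29,.36,.001)
gs=cv2.resize(p,(560,350))
cv2.imwrite('pics/w2r.png',np.vstack([g,np.pad(p[:320],((0,0),(0,10),(0,0)))])[...,::-1])
ps,ds,Ps=snap('scene'); t=o['tool_pos']
m=(abs(Ps[...,0]-t[0])<.06)&(abs(Ps[...,1]-t[1])<.06)&(Ps[...,2]>.12)
hs=cv2.cvtColor(ps,cv2.COLOR_RGB2HSV); vv,uu=np.where(m); print(vv.min(),vv.max(),uu.min(),uu.max())
q=Ps[m]; print('lowest pts',np.percentile(q[:,2],[0,1,3,5,10]))
cv2.imwrite('pics/sc2.png',cv2.resize(ps[100:260,220:460],(720,480),interpolation=cv2.INTER_CUBIC)[...,::-1])
E
```

```text
5.3167 [0.46749635 0.07529983 0.28045358] [-3.14147576e+00 -6.19502857e-05  2.59833511e-03] [ 3.97970317e-02 -8.65025274e-02  1.39731064e+00  1.18489748e-04
  1.83071828e+00  1.60802548e+00]Traceback (most recent call last):
  File "<stdin>", line 7, in <module>
    return _nx.concatenate(arrs, 0, dtype=dtype, casting=casting)
           ~~~~~~~~~~~~~~~^^^^^^^^^^^^^^^^^^^^^^^^^^^^^^^^^^^^^^^
ValueError: all the input array dimensions except for the concatenation axis must match exactly, but along dimension 1, the array at index 0 has size 649 and the array at index 1 has size 650
```

```bash
python3 - <<'E'
from h import *
o=robot.get_obs()
z=np.load('w2.npz'); p=z['p']
g=plane(p,'wrist',o,.009,.40,.68,-.285,.365,.001)
w=g.shape[1]
cv2.imwrite('pics/w2r.png',np.vstack([g,cv2.resize(p,(w,406))[:310]])[...,::-1])
ps,ds,Ps=snap('scene'); t=o['tool_pos']
m=(abs(Ps[...,0]-t[0])<.06)&(abs(Ps[...,1]-t[1])<.06)&(Ps[...,2]>.12)
vv,uu=np.where(m); print(vv.min(),vv.max(),uu.min(),uu.max())
q=Ps[m]; print('lowest',np.percentile(q[:,2],[0,1,3,5,10]))
cv2.imwrite('pics/sc2.png',cv2.resize(ps[60:260,220:480],(780,600),interpolation=cv2.INTER_CUBIC)[...,::-1])
E
```

```text
0 142 340 401
lowest [0.25061443 0.26139366 0.26901776 0.2889057  0.32569444]
```

View pics/w2r.png

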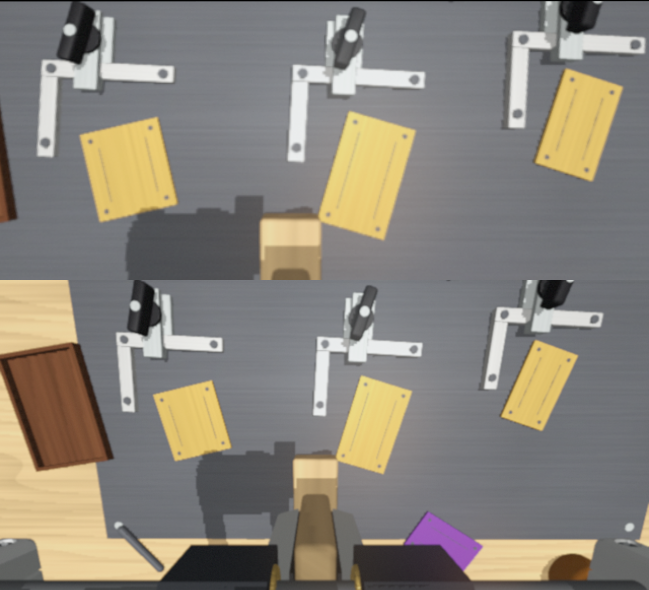

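The wrist view shows all three jigs and plates clear of each other. Rectified (1 mm/px), the jig corners are near (57,76), (307,80) and (527,48), and the plates near (128,170), (367,175) and (580,125). The pusher foot hangs about 30 mm below the TCP. Next I fit the poses.

```bash
cat >> h.py <<'E'
from scipy.optimize import minimize
from scipy.ndimage import map_coordinates
B=dict(x0=.36,x1=.70,y0=-.32,y1=.38,s=.0005)
def jigfit(g,guess):
    hs=cv2.cvtColor(g,cv2.COLOR_RGB2HSV); w=((hs[...,1]<60)&(hs[...,2]>150)).astype(np.float32); w=cv2.GaussianBlur(w,(0,0),1.5)
    X,Y=np.meshgrid(np.arange(-92,20,1.),np.arange(-128,24,1.)); X,Y=X.ravel()/1e3,Y.ravel()/1e3
    L=((X>0)&(X<.016)&(Y>-.115)&(Y<.016))|((Y>0)&(Y<.016)&(X>-.080)&(X<.016))
    k=~((abs(Y+.034)<.018)&(X>-.02)); sg=np.where(L,1.,-1.)*k
    def f(v):
        c,s=np.cos(v[2]),np.sin(v[2]); x=v[0]+c*X-s*Y; y=v[1]+s*X+c*Y
        return -(map_coordinates(w,[(B['x1']-x)/B['s']-.5,(B['y1']-y)/B['s']-.5],order=1)*sg).mean()*100
    best=min((minimize(f,[guess[0],guess[1],a],method='Nelder-Mead',options=dict(initial_simplex=[[guess[0],guess[1],a],[guess[0]+.006,guess[1],a],[guess[0],guess[1]+.006,a],[guess[0],guess[1],a+.05]],xatol=1e-5,fatol=1e-5)) for a in(-.1,0,.1)),key=lambda r:r.fun)
    return best.x,best.fun
def platefit(g,guess,rad=.08):
    hs=cv2.cvtColor(g,cv2.COLOR_RGB2HSV); m=((hs[...,0]>16)&(hs[...,0]<32)&(hs[...,1]>110)&(hs[...,2]>80)).astype(np.uint8)
    k=np.zeros_like(m); cv2.circle(k,(int((B['y1']-guess[1])/B['s']),int((B['x1']-guess[0])/B['s'])),int(rad/B['s']),1,-1)
    m=cv2.morphologyEx(m*k,cv2.MORPH_OPEN,np.ones((9,9),np.uint8)); m=cv2.morphologyEx(m,cv2.MORPH_CLOSE,np.ones((15,15),np.uint8))
    n,l,s,c=cv2.connectedComponentsWithStats(m); i=1+s[1:,4].argmax()
    v,u=np.where(l==i); pts=np.stack([B['x1']-(v+.5)*B['s'],B['y1']-(u+.5)*B['s']],1).astype(np.float32)
    (c,wh,a)=cv2.minAreaRect(pts*1000); bx=cv2.boxPoints((c,wh,a))
    e=[bx[1]-bx[0],bx[2]-bx[1]]; e=max(e,key=lambda q:abs(q[0])) # edge nearest to world x
    return np.array(c)/1000,wh,np.arctan(e[1]/e[0]),(l==i).sum()*(B['s']*1e3)**2
E
python3 - <<'E'
from h import *
o=robot.get_obs(); p=np.load('w2.npz')['p']
gj=plane(p,'wrist',o,.012,**B); gp=plane(p,'wrist',o,.006,**B)
G={2:((.604,.308),(.51,.237)),1:((.60,.058),(.505,-.002)),3:((.632,-.162),(.555,-.215))}
J={}
for k,(a,b) in G.items():
    v,f=jigfit(gj,a); c,wh,an,ar=platefit(gp,b); J[k]=v.tolist()
    R2=np.array([[np.cos(v[2]),np.sin(v[2])],[-np.sin(v[2]),np.cos(v[2])]])
    print(k,'jig',v.round(4),round(f,2),'plate',c.round(4),np.round(wh,1),round(an,3),round(ar),'in jig mm',(R2@(c-v[:2])*1e3).round(1))
import json; json.dump(J,open('jigs.json','w'))
E
```

```text
2 jig [ 0.603   0.3064 -0.0477] -11.62 plate [0.5104 0.2371] [89.5 80.3] 0.227 7130 in jig mm [-89.2 -73.7]
1 jig [ 0.5981  0.0566 -0.0553] -10.56 plate [ 0.5042 -0.0012] [ 69.4 113.6] -0.283 7406 in jig mm [-90.6 -62.9]
3 jig [ 0.6317 -0.1622 -0.0496] -11.67 plate [ 0.5553 -0.2148] [ 61.7 100.4] -0.315 6106 in jig mm [-73.6 -56.3]
```

```bash
cat >> h.py <<'E'
import json
J={int(k):v for k,v in json.load(open('jigs.json')).items()} if __import__('os').path.exists('jigs.json') else {}
def jw(k,x,y): # jig mm -> world m
    X,Y,a=J[k]; return X+(np.cos(a)*x-np.sin(a)*y)/1e3, Y+(np.sin(a)*x+np.cos(a)*y)/1e3
def wj(k,x,y):
    X,Y,a=J[k]; dx,dy=x-X,y-Y; return 1e3*(np.cos(a)*dx+np.sin(a)*dy),1e3*(-np.sin(a)*dx+np.cos(a)*dy)
def tcp(k):
    o=robot.get_obs(); t=o['tool_pos']; print('t %.1f tcp in jig%d'%(o['time'],k),np.round(wj(k,*t[:2]),1),'z %.4f'%t[2],'yaw-psi %.4f'%(o['ee_rot'][2]-J[k][2]),'F',np.round(o['wrist_force'],1),'w',o['width'].round(4) if hasattr(o['width'],'round') else o['width'])
def go(k,x,y,z,dyaw): return mv(*jw(k,x,y),z,J[k][2]+dyaw)
E
python3 - <<'E'
from h import *
go(1,-188,-63,.06,np.pi/2)
E
```

```text
shift [-6.07  7.1  22.05 -1.51]
```

>>> servo_tool(
  series="1 -6 2 4 -0.2; 1 -6 5 8 -1.51; 1 -6 7.1 12 -1.51; 1 -6 7.1 16 -1.51; 1 -6 7.1 18 -1.51; 1 -6 7.1 20 -1.51; 1 -6 7.1 22 -1.51; 1 -6.1 7.1 22 -1.51; 1 -6.1 7.1 22 -1.51; 1 -6.1 7.1 22 -1.51; 1 -6.1 7.1 22 -1.51; 1 -6.1 7.1 22 -1.51; 1 -6.1 7.1 22 -1.51; 1 -6.1 7.1 22 -1.51; 1 -6.1 7.1 23.5 -1.51; 1 -6.1 7.1 24.4 -1.51; 1 -6.1 7.1 24.6 -1.51; 1 -6.1 7.1 24.8 -1.51; 1 -6.1 7.1 24.8 -1.51",
)

```text
time: 7.0
tool_pos: [0.4063, 0.0043, 0.0321]
ee_rot: [-3.141, -0.0, 1.51]
wrist_force: [0.5, -0.2, -0.3]
width: 0.0159
```

```bash
python3 - <<'E'
from h import *
tcp(1); go(1,-131,-63,.033,np.pi/2)
E
```

```text
t 7.0 tcp in jig1 [-188.6  -62.9] z 0.0321 yaw-psi 1.5655 F [ 0.5 -0.2 -0.3] w 0.015942853151286955
shift [ 0.02  5.76 -0.09 -0.01]
```

>>> servo_tool(
  series="1 0 0 0.1 0; 1 0 0 0.2 0; 1 0 0 0.2 0",
)

```text
time: 7.25
tool_pos: [0.4068, 0.0042, 0.0307]
ee_rot: [3.141, -0.0, 1.511]
wrist_force: [0.3, 0.8, -0.8]
width: 0.016
```

>>> servo_tool(
  series="1 0 0 0.1 0; 1 0 0 0.2 0; 1 0 0 0.3 0; 1 0 0 0.3 0",
)

```text
time: 7.58
tool_pos: [0.4072, 0.0042, 0.0299]
ee_rot: [3.141, -0.0, 1.511]
wrist_force: [-3.8, -0.3, 11.1]
width: 0.0157
```

>>> servo_tool(
  series="1 0 0 -0.35 0; 1 0 0.6 -0.35 -0.005; 1 0 1.2 -0.35 -0.005; 1 0 1.8 -0.35 -0.005; 1 0 2.3 -0.35 -0.005; 1 0 2.8 -0.35 -0.005; 1 0 3.3 -0.35 -0.005; 1 0 3.8 -0.35 -0.005; 1 0 4.2 -0.35 -0.005; 1 0 4.6 -0.35 -0.005; 1 0 5.0 -0.35 -0.005; 1 0 5.3 -0.35 -0.005; 1 0 5.3 -0.35 -0.005",
)

```text
time: 8.67
tool_pos: [0.4605, 0.0011, 0.0311]
ee_rot: [3.14, -0.0, 1.516]
wrist_force: [-0.7, -0.8, -0.9]
width: 0.0157
```

```bash
python3 - <<'E'
from h import *
tcp(1); go(1,-128,-63,.031,np.pi/2)
E
```

```text
t 8.7 tcp in jig1 [-134.3  -63. ] z 0.0311 yaw-psi 1.5712 F [-0.7 -0.8 -0.9] w 0.015669971270952845
shift [0.   0.63 0.01 0.  ]
```

Pushing on in small steps against the far fence and watching the force.

>>> servo_tool(
  series="1 0 0.2 0 0; 1 0 0.4 0 0; 1 0 0.55 0 0; 1 0 0.55 0 0; 1 0 0.55 0 0",
)

```text
time: 9.08
tool_pos: [0.4623, 0.0007, 0.0307]
ee_rot: [-3.135, 0.0, 1.516]
wrist_force: [-8.1, -1.0, 3.9]
width: 0.0157
```

>>> servo_tool(
  series="1 0 0.1 0 0; 1 0 0.1 0 0; 1 0 0.1 0 0",
)

```text
time: 9.33
tool_pos: [0.4625, 0.0007, 0.0305]
ee_rot: [-3.133, 0.001, 1.516]
wrist_force: [-9.7, -0.6, 4.3]
width: 0.0158
```

>>> servo_tool(
  series="1 0 0.1 0 0; 1 0 0.1 0 0; 1 0 0.1 0 0",
)

```text
time: 9.58
tool_pos: [0.4627, 0.0006, 0.0304]
ee_rot: [-3.131, 0.001, 1.516]
wrist_force: [-11.3, -0.6, 4.4]
width: 0.0156
```

>>> servo_tool(
  series="1 0 -1 0 0; 1 0 -2 0 0; 1 0 -3 -2 0; 1 -2 -3 -6 0; 1 -5 -2 -10 0; 1 -6 -1 -14 0; 1 -7 0 -18 0; 1 -7 1 -20 0; 1 -7 1 -20 0; 1 -7 1 -20 0",
)

```text
time: 10.42
tool_pos: [0.4749, -0.0703, 0.2339]
ee_rot: [3.134, 0.001, 1.516]
wrist_force: [0.1, -0.1, -2.8]
width: 0.0161
```

```bash
cat > look.py <<'E'
from h import *
import sys
def look(ks,save=None,fitj=False,crop=None):
    o=robot.get_obs(); p,d=snapshot('wrist')
    gp=plane(p,'wrist',o,.006,**B); gj=plane(p,'wrist',o,.012,**B)
    for k in ks:
        v,f=jigfit(gj,J[k][:2]); print('jig',k,'stored',np.round(J[k],4),'refit',v.round(4),round(f,2))
        sz={1:(115,70),2:(90,80),3:(100,60)}[k]
        gc=jw(k,-sz[0]/2-15,-sz[1]/2-10)
        c,wh,an,ar=platefit(gp,gc,.085); 
        old=J[k]; print('  plate stored-frame',np.round(wj(k,*c),1),'ang',round(an-old[2],3),np.round(wh,1),round(ar),end='')
        J[k]=v.tolist(); print('  refit-frame',np.round(wj(k,*c),1),'ang',round(an-v[2],3),'want',(-sz[0]/2,-sz[1]/2)); J[k]=old
    if save:
        x0,x1,y0,y1=crop; g=plane(p,'wrist',o,.009,x0,x1,y0,y1,.0005); cv2.imwrite('pics/'+save+'.png',g[...,::-1])
E
python3 - <<'E'
from look import *
tcp(1); look([1],'j1a',crop=(.44,.68,-.09,.1))
E
```

```text
t 10.4 tcp in jig1 [-116.  -133.6] z 0.2339 yaw-psi 1.5709 F [ 0.1 -0.1 -2.8] w 0.016050571353500763
jig 1 stored [ 0.5981  0.0566 -0.0553] refit [ 0.5979  0.0568 -0.0566] -11.35
  plate stored-frame [-60.  -55.2] ang -0.07 [ 69.5 114.7] 7590  refit-frame [-59.7 -55.5] ang -0.069 want (-57.5, -35.0)
```

View pics/j1a.png

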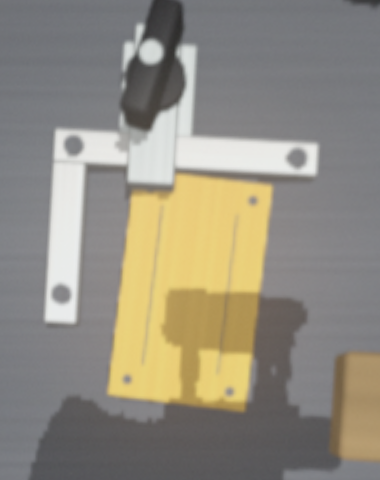

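Plate 1 jammed at -0.07 rad: its front-left corner at (133,190) is on the fence and its rear edge is skewed. I'll do the sideways (+y) pushes first for every plate. Those line each plate up freely, and then I push +x.

```bash
python3 - <<'E'
from h import *
go(1,-54,-125,.05,0)
E
```

```text
shift [ 0.8   6.35 18.14  1.57]
```

>>> servo_tool(
  series="1 0.8 6.3 2 0.12; 1 0.8 6.3 5 1.57; 1 0.8 6.3 8 1.57; 1 0.8 6.3 10 1.57; 1 0.8 6.3 12 1.57; 1 0.8 6.3 14 1.57; 1 0.8 6.3 15 1.57; 1 0.8 6.3 16 1.57; 1 0.8 6.3 16 1.57; 1 0.8 6.3 16 1.57; 1 0.8 6.3 16 1.57; 1 0.8 6.3 16 1.57; 1 0.8 6.3 16 1.57; 1 0.8 6.3 18 1.57; 1 0.8 6.3 19.2 1.57; 1 0.8 6.3 20 1.57; 1 0.8 6.3 20 1.57",
)

```text
time: 11.88
tool_pos: [0.5345, -0.0645, 0.0294]
ee_rot: [-3.141, 0.004, -0.053]
wrist_force: [0.5, 0.4, -1.5]
width: 0.0162
```

```bash
python3 - <<'E'
from h import *
tcp(1); go(1,-54,-84,.031,0)
E
```

```text
t 11.9 tcp in jig1 [ -56.8 -124.4] z 0.0294 yaw-psi 0.0018 F [ 0.5  0.4 -1.5] w 0.01618599814610224
shift [ 0.28 -4.04 -0.16  0.  ]
```

>>> servo_tool(
  series="1 0.1 -0.2 -0.2 0; 1 0.2 -0.6 -0.2 0; 1 0.2 -1.1 -0.2 0; 1 0.2 -1.6 -0.2 0; 1 0.2 -2.1 -0.2 0; 1 0.2 -2.6 -0.2 0; 1 0.2 -3.1 -0.2 0; 1 0.2 -3.5 -0.2 0; 1 0.2 -3.8 -0.2 0; 1 0.2 -4.0 -0.2 0; 1 0.2 -4.0 -0.2 0",
)

```text
time: 12.8
tool_pos: [0.5406, -0.0249, 0.0329]
ee_rot: [-3.141, 0.0, -0.054]
wrist_force: [-0.6, -0.8, -1.4]
width: 0.016
```

>>> servo_tool(
  series="1 0 -0.1 0 0; 1 0 -0.2 0 0; 1 0 -0.2 0 0; 1 0 -0.2 0 0",
)

```text
time: 13.13
tool_pos: [0.5407, -0.0234, 0.0329]
ee_rot: [-3.141, 0.0, -0.054]
wrist_force: [0.5, -2.2, -1.7]
width: 0.0159
```

```bash
python3 - <<'E'
from h import *
tcp(1)
E
```

```text
t 13.1 tcp in jig1 [-52.9 -83.1] z 0.0329 yaw-psi 0.0009 F [ 0.5 -2.2 -1.7] w 0.015895099603771983
```

>>> servo_tool(
  series="1 0 -0.1 0.1 0; 1 0 -0.2 0.1 0; 1 0 -0.3 0.1 0; 1 0 -0.4 0.1 0; 1 0 -0.4 0.1 0",
)

```text
time: 13.55
tool_pos: [0.5411, -0.0217, 0.0323]
ee_rot: [3.137, -0.001, -0.054]
wrist_force: [-0.7, -7.4, -0.0]
width: 0.016
```

```bash
python3 - <<'E'
from h import *
tcp(1); print('to jig3 start'); go(3,-62,-135,.09,0)
E
```

```text
t 13.6 tcp in jig1 [-52.6 -81.4] z 0.0323 yaw-psi 0.0010 F [-0.7 -7.4 -0. ] w 0.015989220796850657
to jig3 start
shift [ 3.67 27.07 -5.77 -0.  ]
```

>>> servo_tool(
  series="1 0 1.0 0 0; 1 0 2.0 -1 0; 1 1 5 -5 0; 1 2 9 -6 0; 1 3.5 13 -6 0; 1 3.8 17 -6 0; 1 3.8 21 -6 0; 1 3.8 25 -6 0; 1 3.8 26.3 -6 0; 1 3.8 26.3 -3 0; 1 3.8 26.3 -0.5 0; 1 3.8 26.3 0 0; 1 3.8 26.3 0 0",
)

```text
time: 14.63
tool_pos: [0.5636, -0.2832, 0.0306]
ee_rot: [-3.138, 0.003, -0.055]
wrist_force: [-0.2, -0.1, -0.8]
width: 0.0158
```

```bash
python3 - <<'E'
from h import *
tcp(3); go(3,-60,-76,.0315,0)
E
```

```text
t 14.6 tcp in jig3 [ -61.9 -124.2] z 0.0306 yaw-psi -0.0050 F [-0.2 -0.1 -0.8] w 0.01580080336898994
shift [ 0.17 -4.82 -0.09 -0.  ]
```

>>> servo_tool(
  series="1 0.1 -0.5 0 -0.005; 1 0.1 -1.0 0 -0.005; 1 0.1 -1.5 0 -0.005; 1 0.1 -2 0 -0.005; 1 0.1 -2.5 0 -0.005; 1 0.1 -3 0 -0.005; 1 0.1 -3.5 0 -0.005; 1 0.1 -4 0 -0.005; 1 0.1 -4.5 0 -0.005; 1 0.1 -4.9 0 -0.005; 1 0.1 -5.1 0 -0.005; 1 0.1 -5.1 0 -0.005",
)

```text
time: 15.63
tool_pos: [0.5683, -0.2326, 0.0319]
ee_rot: [-3.141, 0.0, -0.049]
wrist_force: [0.0, -1.8, -0.9]
width: 0.0157
```

>>> servo_tool(
  series="1 0 -0.1 0 0; 1 0 -0.2 0 0; 1 0 -0.3 0 0; 1 0 -0.3 0 0",
)

```text
time: 15.97
tool_pos: [0.5685, -0.2307, 0.0319]
ee_rot: [3.141, 0.0, -0.049]
wrist_force: [0.0, -2.3, 0.7]
width: 0.0156
```

```bash
python3 - <<'E'
from h import *
tcp(3); print('to jig2 start'); go(2,-85,-155,.09,0)
E
```

```text
t 16.0 tcp in jig3 [-59.7 -71.5] z 0.0319 yaw-psi 0.0002 F [ 0.  -2.3  0.7] w 0.01560818661117773
to jig2 start
shift [ -7.67 -38.3   -5.81  -0.  ]
```

>>> servo_tool(
  series="1 0 -0.1 0 0; 1 0 -0.2 0 0; 1 0 -0.3 0 0; 1 0 -0.4 0 0; 1 0 -0.4 0 0",
)

```text
time: 16.38
tool_pos: [0.5685, -0.2303, 0.0321]
ee_rot: [3.134, -0.0, -0.05]
wrist_force: [-0.9, -10.5, -2.5]
width: 0.0157
```

```bash
python3 - <<'E'
from h import *
tcp(3); print('to jig2 start'); go(2,-98,-150,.09,0)
E
```

```text
t 16.4 tcp in jig3 [-59.7 -71.1] z 0.0321 yaw-psi -0.0004 F [ -0.9 -10.5  -2.5] w 0.015657234833230744
to jig2 start
shift [ -9.   -38.76  -5.79  -0.  ]
```

>>> servo_tool(
  series="1 0 1.0 0 0; 1 0 2.0 -1 0; 1 -1 2 -5 0; 1 -3 -1 -6 0; 1 -6 -5 -6 0; 1 -9 -9 -6 0; 1 -9 -13 -6 0; 1 -9 -17 -6 0; 1 -9 -21 -6 0; 1 -9 -25 -6 0; 1 -9 -29 -6 0; 1 -9 -33 -6 0; 1 -9 -37 -6 0; 1 -9 -39 -6 0; 1 -9 -39 -4 0; 1 -9 -39 -2 0; 1 -9 -39 0 0; 1 -9 -39 0 0; 1 -9 -39 0 0",
)

```text
time: 17.97
tool_pos: [0.4973, 0.168, 0.0318]
ee_rot: [-3.141, 0.003, -0.049]
wrist_force: [1.0, 0.3, -0.3]
width: 0.0159
```

```bash
python3 - <<'E'
from h import *
tcp(2); go(2,-98,-97,.0315,0)
E
```

```text
t 18.0 tcp in jig2 [ -99.  -143.3] z 0.0318 yaw-psi -0.0016 F [ 1.   0.3 -0.3] w 0.01594184949291284
shift [ 0.09 -4.63  0.03 -0.  ]
```

>>> servo_tool(
  series="1 0.1 -0.5 0 0; 1 0.1 -1.0 0 0; 1 0.1 -1.5 0 0; 1 0.1 -2 0 0; 1 0.1 -2.5 0 0; 1 0.1 -3 0 0; 1 0.1 -3.5 0 0; 1 0.1 -4 0 0; 1 0.1 -4.5 0 0; 1 0.1 -4.8 0 0; 1 0.1 -4.8 0 0",
)

```text
time: 18.88
tool_pos: [0.5017, 0.2168, 0.032]
ee_rot: [-3.14, -0.001, -0.049]
wrist_force: [-0.2, 0.2, -1.3]
width: 0.0157
```

>>> servo_tool(
  series="1 0 -0.1 0 0; 1 0 -0.2 0 0; 1 0 -0.3 0 0; 1 0 -0.3 0 0",
)

```text
time: 19.22
tool_pos: [0.5017, 0.2185, 0.032]
ee_rot: [3.142, -0.0, -0.049]
wrist_force: [-0.1, -2.8, -1.2]
width: 0.016
```

```bash
python3 - <<'E'
from h import *
tcp(2)
E
```

```text
t 19.2 tcp in jig2 [-97.  -92.6] z 0.0320 yaw-psi -0.0018 F [-0.1 -2.8 -1.2] w 0.015997980078393682
```

```bash
python3 - <<'E'
from h import *
mv(.45,.075,.28)
E
```

```text
shift [ -4.46  14.59 -24.8    0.  ]
```

>>> servo_tool(
  series="1 0 1.0 0 0; 1 0 2.0 -1 0; 1 0 3 -5 0; 1 -2 6 -9 0; 1 -4 9 -13 0; 1 -4.5 12 -17 0; 1 -4.5 14 -21 0; 1 -4.5 14.5 -25 0; 1 -4.5 14.5 -25 0; 1 -4.5 14.5 -25 0; 1 -4.5 14.5 -25 0",
)

```text
time: 20.13
tool_pos: [0.4503, 0.0752, 0.2854]
ee_rot: [-3.14, -0.007, -0.051]
wrist_force: [-0.3, -0.1, -1.4]
width: 0.0158
```

```bash
python3 - <<'E'
from look import *
tcp(1); look([1,2,3])
o=robot.get_obs();p,d=snapshot('wrist');g=plane(p,'wrist',o,.009,.40,.68,-.285,.365,.001);cv2.imwrite('pics/w3.png',g[...,::-1])
print('jig1 xpush start'); go(1,-150,-42,.031,np.pi/2)
E
```

```text
t 20.1 tcp in jig1 [-148.7   10.3] z 0.2854 yaw-psi 0.0045 F [-0.3 -0.1 -1.4] w 0.015787567320203016
jig 1 stored [ 0.5981  0.0566 -0.0553] refit [ 0.598   0.0571 -0.0574] -11.02
  plate stored-frame [-62.4 -33.8] ang 0.007 [ 68.8 112. ] 6955  refit-frame [-62.3 -34.4] ang 0.009 want (-57.5, -35.0)
jig 2 stored [ 0.603   0.3064 -0.0477] refit [ 0.6026  0.3064 -0.0481] -11.69
  plate stored-frame [-79.4 -41.3] ang -0.003 [80.7 89.3] 7149  refit-frame [-79.  -41.2] ang -0.003 want (-45.0, -40.0)
jig 3 stored [ 0.6317 -0.1622 -0.0496] refit [ 0.6316 -0.1616 -0.0503] -11.94
  plate stored-frame [-81.4 -28.4] ang 0.001 [61.1 99.5] 5754  refit-frame [-81.3 -29.1] ang 0.002 want (-50.0, -30.0)
jig1 xpush start
shift [-0.03  5.29 25.02 -1.56]
```

View pics/w3.png

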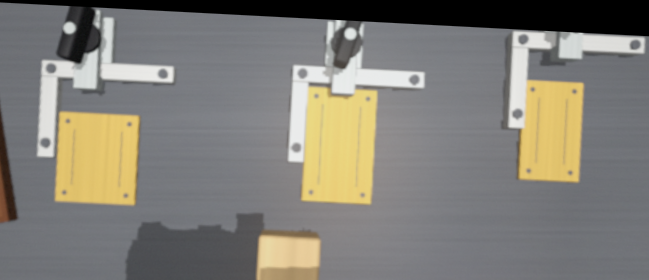

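All three plates are now square against their side fences (angles below 0.01 rad). What remains is the +x push: about 5 mm for plate 1, 34 mm for plate 2 and 31 mm for plate 3.

>>> servo_tool(
  series="1 0 2 4 -0.12; 1 0 4.8 8 -1.565; 1 0 4.8 12 -1.565; 1 0 4.8 16 -1.565; 1 0 4.8 18 -1.565; 1 0 4.8 20 -1.565; 1 0 4.8 20 -1.565; 1 0 4.8 20 -1.565; 1 0 4.8 20 -1.565; 1 0 4.8 20 -1.565; 1 0 4.8 20 -1.565; 1 0 4.8 20 -1.565; 1 0 4.8 20 -1.565; 1 0 4.8 22 -1.565; 1 0 4.8 24 -1.565; 1 0 4.8 25.2 -1.565; 1 0 4.8 25.4 -1.565; 1 0 4.8 25.4 -1.565",
)

```text
time: 21.73
tool_pos: [0.4446, 0.0288, 0.026]
ee_rot: [-3.136, -0.001, 1.517]
wrist_force: [-2.3, 0.0, 1.8]
width: 0.0163
```

```bash
python3 - <<'E'
from h import *
tcp(1); go(1,-129,-38,.031,np.pi/2)
E
```

```text
t 21.7 tcp in jig1 [-151.7  -36.3] z 0.0260 yaw-psi 1.5721 F [-2.3  0.   1.8] w 0.016268024305047733
shift [-0.17  2.27 -0.5   0.  ]
```

>>> servo_tool(
  series="1 0 0 -0.15 0; 1 -0.1 0.4 -0.15 0; 1 -0.1 0.8 -0.15 0; 1 -0.1 1.2 -0.15 0; 1 -0.1 1.6 -0.15 0; 1 -0.1 1.9 -0.15 0; 1 -0.1 2.2 -0.15 0; 1 -0.1 2.2 -0.15 0",
)

```text
time: 22.4
tool_pos: [0.4674, 0.026, 0.0289]
ee_rot: [-3.136, -0.0, 1.516]
wrist_force: [-4.6, 1.3, 2.4]
width: 0.0158
```

>>> servo_tool(
  series="1 0 0.1 0 0; 1 0 0.2 0 0; 1 0 0.3 0 0; 1 0 0.3 0 0",
)

```text
time: 22.73
tool_pos: [0.4676, 0.026, 0.0285]
ee_rot: [-3.13, 0.0, 1.516]
wrist_force: [-10.9, -0.4, 5.7]
width: 0.016
```

```bash
python3 - <<'E'
from h import *
tcp(1)
E
```

```text
t 22.7 tcp in jig1 [-128.6  -37.8] z 0.0285 yaw-psi 1.5714 F [-10.9  -0.4   5.7] w 0.01602878889298466
```

>>> servo_tool(
  series="1 0 -1 0 0; 1 0 -2 -1 0; 1 0 -2 -5 0",
)

```text
time: 22.98
tool_pos: [0.4448, 0.0273, 0.0722]
ee_rot: [-3.125, -0.0, 1.516]
wrist_force: [-0.1, -0.0, -1.5]
width: 0.0155
```

```bash
python3 - <<'E'
from h import *
tcp(1); go(3,-160,-33,.029,np.pi/2)
E
```

```text
t 23.0 tcp in jig1 [-151.5  -37.8] z 0.0722 yaw-psi 1.5712 F [-0.1 -0.  -1.5] w 0.01554353714908365
shift [-2.128e+01  3.720e+00  4.320e+00 -1.000e-02]
```

>>> servo_tool(
  series="1 -3 0 -0.5 0; 1 -7 1 -0.5 0; 1 -11 2 -0.5 0; 1 -15 3 -0.5 0; 1 -19 3.4 -0.5 0; 1 -21.3 3.4 -0.5 0; 1 -21.3 3.4 1 0; 1 -21.3 3.4 3 0; 1 -21.3 3.4 4 0; 1 -21.3 3.4 4 0; 1 -21.3 3.4 4 0",
)

```text
time: 23.9
tool_pos: [0.4742, -0.1874, 0.0391]
ee_rot: [-3.141, -0.0, 1.516]
wrist_force: [0.4, -0.3, -1.0]
width: 0.0159
```

```bash
python3 - <<'E'
from h import *
tcp(3); go(3,-116,-33,.0285,np.pi/2)
E
```

```text
t 23.9 tcp in jig3 [-156.  -33.] z 0.0391 yaw-psi 1.5658 F [ 0.4 -0.3 -1. ] w 0.0158888394551813
shift [ 0.02  4.    1.06 -0.01]
```

>>> servo_tool(
  series="1 0 0 0.5 0; 1 0 0 0.95 -0.005; 1 0 0 1.05 -0.005; 1 0 0.5 1.05 -0.005; 1 0 1 1.05 -0.005; 1 0 1.5 1.05 -0.005; 1 0 2 1.05 -0.005; 1 0 2.5 1.05 -0.005; 1 0 3 1.05 -0.005; 1 0 3.5 1.05 -0.005; 1 0 4 1.05 -0.005; 1 0 4.3 1.05 -0.005; 1 0 4.3 1.05 -0.005",
)

```text
time: 24.98
tool_pos: [0.5169, -0.1901, 0.0287]
ee_rot: [-3.139, -0.0, 1.521]
wrist_force: [-3.9, 0.5, 1.8]
width: 0.0159
```

>>> servo_tool(
  series="1 0 0.1 0 0; 1 0 0.2 0 0; 1 0 0.3 0 0; 1 0 0.3 0 0",
)

```text
time: 25.32
tool_pos: [0.5171, -0.1901, 0.0285]
ee_rot: [-3.133, -0.0, 1.521]
wrist_force: [-10.0, -0.3, 6.2]
width: 0.016
```

```bash
python3 - <<'E'
from h import *
tcp(3)
E
```

```text
t 25.3 tcp in jig3 [-113.1  -33.5] z 0.0285 yaw-psi 1.5705 F [-10.   -0.3   6.2] w 0.015987011787552588
```

Plate 3 is seated at the expected -113 mm. Now plate 2.

>>> servo_tool(
  series="1 0 -1 0 0; 1 0 -2 -1 0; 1 0 -3 -5 0; 1 0 -3 -5 0",
)

```text
time: 25.65
tool_pos: [0.4938, -0.1905, 0.0857]
ee_rot: [3.129, 0.005, 1.52]
wrist_force: [2.5, -0.6, 1.1]
width: 0.0159
```

```bash
python3 - <<'E'
from h import *
tcp(2); go(2,-155,-40,.0285,np.pi/2)
E
```

```text
t 25.6 tcp in jig2 [ -85.4 -501.6] z 0.0857 yaw-psi 1.5680 F [ 2.5 -0.6  1.1] w 0.01594374167735368
shift [46.14 -7.09  5.72 -0.  ]
```

>>> servo_tool(
  series="1 3 -3 0 0; 1 7 -6 0 0; 1 11 -6.5 0 0; 1 15 -6.5 0 0; 1 19 -6.5 0 0; 1 23 -6.5 0 0; 1 27 -6.5 0 0; 1 31 -6.5 0 0; 1 35 -6.5 0 0; 1 39 -6.5 0 0; 1 43 -6.5 0 0; 1 46 -6.5 0 0; 1 46 -6.5 2 0; 1 46 -6.5 4 0; 1 46 -6.5 4.7 0; 1 46 -6.5 4.7 0; 1 46 -6.5 4.7 0",
)

```text
time: 27.07
tool_pos: [0.4487, 0.274, 0.0321]
ee_rot: [3.141, -0.001, 1.52]
wrist_force: [0.3, 0.1, -0.5]
width: 0.0159
```

```bash
python3 - <<'E'
from h import *
tcp(2); go(2,-107,-40,.0285,np.pi/2)
E
```

```text
t 27.1 tcp in jig2 [-152.6  -39.7] z 0.0321 yaw-psi 1.5680 F [ 0.3  0.1 -0.5] w 0.015902446403873925
shift [-0.01  4.56  0.36 -0.  ]
```

>>> servo_tool(
  series="1 0 0 0.3 -0.003; 1 0 0.5 0.35 -0.003; 1 0 1 0.35 -0.003; 1 0 1.5 0.35 -0.003; 1 0 2 0.35 -0.003; 1 0 2.5 0.35 -0.003; 1 0 3 0.35 -0.003; 1 0 3.5 0.35 -0.003; 1 0 4 0.35 -0.003; 1 0 4.5 0.35 -0.003; 1 0 4.9 0.35 -0.003; 1 0 4.9 0.35 -0.003",
)

```text
time: 28.07
tool_pos: [0.497, 0.2715, 0.0283]
ee_rot: [-3.139, 0.0, 1.523]
wrist_force: [-4.7, -0.7, 2.0]
width: 0.0159
```

>>> servo_tool(
  series="1 0 0.1 0 0; 1 0 0.2 0 0; 1 0 0.3 0 0; 1 0 0.3 0 0",
)

```text
time: 28.4
tool_pos: [0.4972, 0.2715, 0.028]
ee_rot: [-3.134, 0.001, 1.524]
wrist_force: [-10.1, 0.9, 4.5]
width: 0.016
```

```bash
python3 - <<'E'
from h import *
tcp(2)
E
```

```text
t 28.4 tcp in jig2 [-104.   -39.9] z 0.0280 yaw-psi 1.5715 F [-10.1   0.9   4.5] w 0.016031517969951035
```

>>> servo_tool(
  series="1 0 -1 0 0; 1 0 -2 -1 0; 1 0 -3 -5 0; 1 0 -3 -5 0",
)

```text
time: 28.73
tool_pos: [0.4739, 0.2745, 0.0854]
ee_rot: [3.129, -0.006, 1.524]
wrist_force: [1.0, 1.3, 1.9]
width: 0.0162
```

```bash
python3 - <<'E'
from h import *
mv(.44,.085,.26,-.05)
E
```

```text
shift [-19.09  -2.51 -17.46   1.57]
```

>>> servo_tool(
  series="1 -1 -2 -4 0.12; 1 -4 -2.5 -8 1.57; 1 -8 -2.5 -12 1.57; 1 -12 -2.5 -16 1.57; 1 -16 -2.5 -18 1.57; 1 -19 -2.5 -18 1.57; 1 -19 -2.5 -18 1.57; 1 -19 -2.5 -18 1.57; 1 -19 -2.5 -18 1.57; 1 -19 -2.5 -18 1.57; 1 -19 -2.5 -18 1.57; 1 -19 -2.5 -18 1.57; 1 -19 -2.5 -18 1.57; 1 -19 -2.5 -18 1.57; 1 -19 -2.5 -18 1.57",
)

```text
time: 29.98
tool_pos: [0.4372, 0.0838, 0.2587]
ee_rot: [3.141, -0.003, -0.045]
wrist_force: [-0.2, -0.1, -0.4]
width: 0.0158
```

```bash
python3 - <<'E'
from look import *
tcp(1); look([1,2,3])
o=robot.get_obs();p,d=snapshot('wrist');g=plane(p,'wrist',o,.009,.44,.70,-.285,.365,.001);cv2.imwrite('pics/w4.png',g[...,::-1])
E
```

```text
t 30.0 tcp in jig1 [-162.1   18.2] z 0.2587 yaw-psi 0.0108 F [-0.2 -0.1 -0.4] w 0.015838238574010934
jig 1 stored [ 0.5981  0.0566 -0.0553] refit [ 0.5982  0.057  -0.0563] -11.4
  plate stored-frame [-57.9 -34.4] ang -0.0 [ 68.8 114. ] 7271  refit-frame [-57.9 -34.8] ang 0.001 want (-57.5, -35.0)
jig 2 stored [ 0.603   0.3064 -0.0477] refit [ 0.6029  0.3063 -0.0498] -11.82
  plate stored-frame [-45.2 -41.2] ang -0.002 [80.9 89.6] 6870  refit-frame [-45.1 -41.3] ang 0.0 want (-45.0, -40.0)
jig 3 stored [ 0.6317 -0.1622 -0.0496] refit [ 0.616  -0.1601 -0.0311] -6.09
  plate stored-frame [-50.2 -29.2] ang -0.006 [ 61.4 100.3] 5326  refit-frame [-35.  -29.9] ang -0.024 want (-50.0, -30.0)
```

View pics/w4.png

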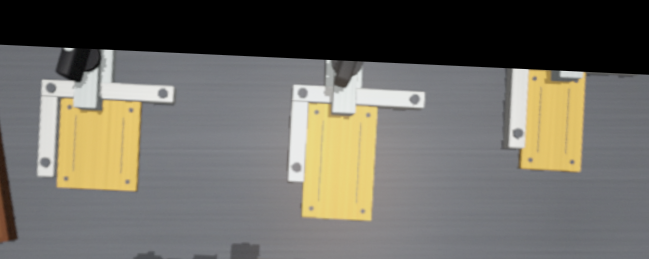

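Plates 1 and 3 are seated within 0.5 mm. Plate 2 may have a y gap of about 1.2 mm, so I give it a firm +y nudge.

```bash
python3 - <<'E'
from h import *
go(2,-50,-112,.028,0)
E
```

```text
shift [ 10.56 -11.79  23.06   0.  ]
```

>>> servo_tool(
  series="1 3 -3 4 0; 1 7 -7 8 0; 1 10.5 -11 12 0; 1 10.5 -11.5 16 0; 1 10.5 -11.5 19 0; 1 10.5 -11.5 21 0; 1 10.5 -11.5 22.3 0; 1 10.5 -11.5 22.8 0; 1 10.5 -11.5 22.8 0; 1 10.5 -11.5 22.8 0",
)

```text
time: 30.92
tool_pos: [0.5469, 0.1939, 0.0312]
ee_rot: [3.141, -0.001, -0.046]
wrist_force: [-0.2, 0.3, -1.3]
width: 0.0158
```

```bash
python3 - <<'E'
from h import *
tcp(2); go(2,-50,-94,.0285,0)
E
```

```text
t 30.9 tcp in jig2 [ -50.6 -115. ] z 0.0312 yaw-psi 0.0020 F [-0.2  0.3 -1.3] w 0.015809014525417865
shift [ 0.07 -2.1   0.27  0.  ]
```

>>> servo_tool(
  series="1 0 0 0.25 0.002; 1 0 -0.5 0.25 0.002; 1 0 -1 0.25 0.002; 1 0 -1.5 0.25 0.002; 1 0 -1.9 0.25 0.002; 1 0 -2.1 0.25 0.002; 1 0 -2.2 0.25 0.002; 1 0 -2.3 0.25 0.002; 1 0 -2.4 0.25 0.002; 1 0 -2.5 0.25 0.002; 1 0 -2.5 0.25 0.002",
)

```text
time: 31.83
tool_pos: [0.5477, 0.2173, 0.0282]
ee_rot: [3.138, 0.0, -0.049]
wrist_force: [-1.8, -5.3, 2.5]
width: 0.0159
```

>>> servo_tool(
  series="1 0 -0.1 0 0; 1 0 -0.2 0 0; 1 0 -0.2 0 0",
)

```text
time: 32.08
tool_pos: [0.5477, 0.2174, 0.0282]
ee_rot: [3.134, 0.001, -0.049]
wrist_force: [-2.0, -8.5, 3.3]
width: 0.0157
```

```bash
python3 - <<'E'
from h import *
tcp(2)
E
```

```text
t 32.1 tcp in jig2 [-50.9 -91.5] z 0.0282 yaw-psi -0.0012 F [-2.  -8.5  3.3] w 0.015667511557901415
```

>>> servo_tool(
  series="1 0 1 0 0; 1 0 2 0 0; 1 -2 3 -4 0; 1 -4 3 -8 0; 1 -7 1 -12 0; 1 -8 -1 -16 0; 1 -8 -1 -19 0; 1 -8 -1 -19 0; 1 -8 -1 -19 0; 1 -8 -1 -19 0",
)

```text
time: 32.92
tool_pos: [0.4685, 0.2348, 0.2174]
ee_rot: [-3.141, -0.0, -0.048]
wrist_force: [-0.3, 0.4, -1.5]
width: 0.0165
```

```bash
python3 - <<'E'
from look import *
tcp(2); look([2,1])
mv(.525,.414,.14,1.571+.158)
E
```

```text
t 32.9 tcp in jig2 [-130.9  -77.9] z 0.2174 yaw-psi -0.0004 F [-0.3  0.4 -1.5] w 0.01649483667444273
jig 2 stored [ 0.603   0.3064 -0.0477] refit [ 0.6027  0.3062 -0.05  ] -11.0
  plate stored-frame [-45.6 -39.8] ang -0.001 [78.8 89.1] 6599  refit-frame [-45.2 -39.7] ang 0.001 want (-45.0, -40.0)
jig 1 stored [ 0.5981  0.0566 -0.0553] refit [ 0.5976  0.0572 -0.0565] -12.05
  plate stored-frame [-58.2 -33.9] ang -0.002 [ 70.8 114.5] 7314  refit-frame [-57.6 -34.5] ang -0.001 want (-57.5, -35.0)
shift [  4.83 -18.23   7.57  -1.78]
```

>>> servo_tool(
  series="1 1 -2 0 -0.12; 1 2 -6 0 -1.776; 1 3 -10 0 -1.776; 1 4.8 -14 0 -1.776; 1 4.8 -18.2 0 -1.776; 1 4.8 -18.2 2 -1.776; 1 4.8 -18.2 4 -1.776; 1 4.8 -18.2 6 -1.776; 1 4.8 -18.2 8 -1.776; 1 4.8 -18.2 8 -1.776; 1 4.8 -18.2 8 -1.776; 1 4.8 -18.2 8 -1.776; 1 4.8 -18.2 8 -1.776; 1 4.8 -18.2 8 -1.776; 1 4.8 -18.2 8 -1.776; 1 4.8 -18.2 8 -1.776; 1 4.8 -18.2 8 -1.776",
)

```text
time: 34.38
tool_pos: [0.5245, 0.4131, 0.1346]
ee_rot: [-3.137, 0.002, 1.726]
wrist_force: [-0.8, 0.1, -1.1]
width: 0.0158
```

```bash
python3 - <<'E'
from h import *
tcp(2); mv(.525,.414,.037,1.729)
E
```

```text
t 34.4 tcp in jig2 [-83.5 102.9] z 0.1346 yaw-psi 1.7734 F [-0.8  0.1 -1.1] w 0.01584513897008084
shift [ 0.08  0.06  9.76 -0.  ]
```

>>> servo_tool(
  series="1 0.1 0 3 0; 1 0.1 0 6 0; 1 0.1 0 8 0; 1 0.1 0 9 0; 1 0.1 0 9.5 0; 1 0.1 0 9.8 0; 1 0.1 0 9.9 0; 1 0.1 0 10.0 0; 1 0.1 0 10.1 0; 1 0.1 0 10.1 0",
)

```text
time: 35.22
tool_pos: [0.5256, 0.4158, 0.0383]
ee_rot: [3.14, -0.001, 1.728]
wrist_force: [-0.9, -0.0, -1.4]
width: 0.016
```

>>> servo_tool(
  series="1 0 0 0.1 0; 1 0 0 0.2 0; 1 0 0 0.2 0",
)

```text
time: 35.47
tool_pos: [0.525, 0.4154, 0.035]
ee_rot: [3.141, -0.0, 1.728]
wrist_force: [-0.4, 0.4, -1.0]
width: 0.0158
```

>>> servo_tool(
  series="1 0 0 0.1 0; 1 0 0 0.2 0; 1 0 0 0.3 0; 1 0 0 0.35 0; 1 0 0 0.35 0",
)

```text
time: 35.88
tool_pos: [0.5249, 0.4153, 0.0312]
ee_rot: [-3.141, 0.0, 1.728]
wrist_force: [-0.7, -0.7, -1.6]
width: 0.0158
```

>>> servo_tool(
  series="1 0 0 0.1 0; 1 0 0 0.2 0; 1 0 0 0.2 0; 1 0 0 0.2 0",
)

```text
time: 36.22
tool_pos: [0.5251, 0.4155, 0.03]
ee_rot: [3.141, -0.0, 1.728]
wrist_force: [0.1, 0.3, 1.8]
width: 0.0161
```

Contact. I open the gripper and rise.

>>> servo_tool(
  series="1 0 0 0.05 0; -1 0 0 0.05 0; -1 0 0 0 0; -1 0 0 0 0; -1 0 0 0 0; -1 0 0 0 0; -1 0 0 0 0; -1 0 0 0 0; -1 0 0 0 0; -1 0 0 -3 0; -1 0 0 -7 0; -1 0 0 -11 0; -1 0 0 -15 0; -1 0 0 -19 0; -1 0 0 -21 0; -1 0 0 -21 0",
)

```text
time: 37.55
tool_pos: [0.5271, 0.4168, 0.2481]
ee_rot: [3.129, -0.006, 1.728]
wrist_force: [0.6, 0.1, 1.5]
width: 0.0939
```

```bash
python3 - <<'E'
from h import *
o=robot.get_obs();p,d,P=snap('wrist'); t=(.525,.415)
m=(abs(P[...,0]-t[0])<.06)&(abs(P[...,1]-t[1])<.06)
a=P[m&(P[...,2]>.085)&(P[...,2]<.11)]; b=P[m&(P[...,2]>.019)&(P[...,2]<.028)]
print(len(a),a.mean(0) if len(a) else 0,'| foot',len(b),b.mean(0), np.median(a[:,2]),np.median(b[:,2]))
g=plane(p,'wrist',o,.023,.44,.61,.33,.49,.0005); cv2.imwrite('pics/tray.png',g[...,::-1])
E
```

```text
479 [0.52542242 0.41806975 0.0983774 ] | foot 597 [0.52357861 0.42880187 0.02318757] 0.09890440937017864 0.023128339184119717
```

View pics/tray.png

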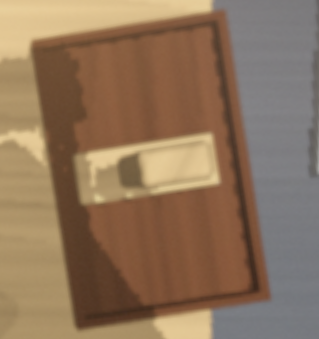

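The pusher stands upright in the tray, with its foot at (148,168). Now the knob angles, from the stored clouds.

```bash
python3 - <<'E'
from h import *
P=np.load('w2.npz')['P']; Pt=np.load('top.npz')['P']; Ps=np.load('scene.npz')['P']
for k in (2,1,3):
    c=np.array(jw(k,36,-34)); print(k,'knob world',c.round(4))
    for n,Q in(('w2',P),('top',Pt),('scene',Ps)):
        m=(np.hypot(Q[...,0]-c[0],Q[...,1]-c[1])<.04)&(Q[...,2]>.053)&(Q[...,2]<.072)
        q=Q[m][:,:2]
        if len(q)<6: print(n,len(q));continue
        (cc,wh,a)=cv2.minAreaRect((q*1000).astype(np.float32)); u,s,vt=np.linalg.svd(q-q.mean(0)); v=vt[0]*np.sign(vt[0,0])
        print(n,len(q),'centre',q.mean(0).round(4),'z',np.median(Q[m][:,2]).round(4),'theta',round(J[k][2]-np.arctan2(v[1],v[0]),3),'wh',np.round(wh))
mv(*jw(2,36,-34),.15,np.pi+J[2][2]-.3)
E
```

```text
2 knob world [0.6373 0.2707]
w2 751 centre [0.6372 0.2694] z 0.0589 theta 0.239 wh [14. 54.]
top 115 centre [0.6345 0.2696] z 0.0594 theta 0.226 wh [15. 53.]
scene 99 centre [0.6383 0.2718] z 0.0584 theta 0.241 wh [14. 53.]
1 knob world [0.6322 0.0207]
w2 661 centre [0.6322 0.0218] z 0.0591 theta 0.253 wh [14. 54.]
top 108 centre [0.6299 0.0207] z 0.0597 theta 0.263 wh [14. 53.]
scene 102 centre [0.6335 0.023 ] z 0.0584 theta 0.242 wh [14. 54.]
3 knob world [ 0.6659 -0.198 ]
w2 372 centre [ 0.6517 -0.1907] z 0.0588 theta 0.282 wh [14. 26.]
top 104 centre [ 0.6647 -0.197 ] z 0.0598 theta 0.244 wh [14. 53.]
scene 113 centre [ 0.6684 -0.1947] z 0.0587 theta 0.233 wh [14. 56.]
shift [-16.11   8.7    9.4   -1.07]
```

```bash
python3 - <<'E'
from h import *
mv(.6373,.270,.08,2.854)
E
```

```text
shift [-16.18   8.68  16.4   -1.13]
```

>>> servo_tool(
  series="0 -4 2 2 -0.12; 0 -8 4 5 -1.126; 0 -12 6 8 -1.126; 0 -16 8.7 11 -1.126; 0 -16.2 8.7 14 -1.126; 0 -16.2 8.7 16.4 -1.126; 0 -16.2 8.7 16.4 -1.126; 0 -16.2 8.7 16.4 -1.126; 0 -16.2 8.7 16.4 -1.126; 0 -16.2 8.7 16.4 -1.126; 0 -16.2 8.7 16.4 -1.126; 0 -16.2 8.7 16.4 -1.126; 0 -16.2 8.7 16.4 -1.126",
)

```text
time: 38.68
tool_pos: [0.6359, 0.2691, 0.075]
ee_rot: [-3.141, -0.001, 2.852]
wrist_force: [-0.1, -0.6, -0.2]
width: 0.0468
```

```bash
python3 - <<'E'
from h import *
tcp(2); mv(.6373,.270,.036,2.854)
E
```

```text
t 38.7 tcp in jig2 [ 34.7 -35.7] z 0.0750 yaw-psi 2.9000 F [-0.1 -0.6 -0.2] w 0.04684743366716384
shift [-0.11  0.13  3.9  -0.  ]
```

>>> servo_tool(
  series="0 -0.1 0.1 1.5 0; 0 -0.1 0.1 2.8 0; 0 -0.1 0.1 3.7 0; 0 -0.1 0.1 3.8 0; 1 -0.1 0.1 3.8 0; 1 -0.1 0.1 3.8 0; 1 -0.1 0.1 3.8 0; 1 -0.1 0.1 3.8 0; 1 -0.1 0.1 3.8 0; 1 -0.1 0.1 3.8 0; 1 -0.1 0.1 3.8 0; 1 -0.1 0.1 3.8 0; 1 -0.1 0.1 3.8 0",
)

```text
time: 39.77
tool_pos: [0.6383, 0.2711, 0.0384]
ee_rot: [3.138, 0.002, 2.854]
wrist_force: [2.1, 4.3, 0.9]
width: 0.0139
```

>>> servo_tool(
  series="1 0 0 0.02 0.12; 1 0 0 0.04 0.24; 1 0 0 0.06 0.36; 1 0 0 0.08 0.48; 1 0 0 0.1 0.6; 1 0 0 0.12 0.72; 1 0 0 0.14 0.84; 1 0 0 0.16 0.96; 1 0 0 0.18 1.08; 1 0 0 0.2 1.2; 1 0 0 0.22 1.32; 1 0 0 0.24 1.44; 1 0 0 0.26 1.56; 1 0 0 0.28 1.68; 1 0 0 0.3 1.8; 1 0 0 0.32 1.92; 1 0 0 0.34 2.04; 1 0 0 0.36 2.12; 1 0 0 0.36 2.2; 1 0 0 0.36 2.2",
)

```text
time: 41.43
tool_pos: [0.6344, 0.2703, 0.0349]
ee_rot: [-3.138, 0.005, 0.653]
wrist_force: [-6.4, 2.1, 6.4]
width: 0.014
```

```bash
python3 - <<'E'
from h import *
tcp(2);o=robot.get_obs(); print(o['wrist_torque'],o['joint_positions'][5],'knob angle',J[2][2]-o['ee_rot'][2]+np.pi)
E
```

```text
t 41.4 tcp in jig2 [ 33.1 -34.5] z 0.0349 yaw-psi 0.7011 F [-6.4  2.1  6.4] w 0.01404785568590386
[0.42060098 1.45176798 0.47785801] 1.2367351653475982 knob angle 2.4405379544651407
```

>>> servo_tool(
  series="1 0 0 0.36 0.05; 1 0 0 0.36 0.05; 0 0 0 0 0.04; 0 0 0 0 0; 0 0 0 0 0; 0 0 0 0 0; 0 0 0 0 0; 0 0 0 -2 0; 0 0 0 -5 0; 0 0 0 -8 0; 0 0 0 -8 0",
)

```text
time: 42.35
tool_pos: [0.6411, 0.2705, 0.1219]
ee_rot: [3.137, -0.012, 0.653]
wrist_force: [0.2, 0.4, 2.2]
width: 0.0469
```

```bash
python3 - <<'E'
from h import *
tcp(1); mv(.6322,.0213,.08,2.836)
E
```

```text
t 42.4 tcp in jig1 [ 31.1 215.9] z 0.1219 yaw-psi 0.7082 F [0.2 0.4 2.2] w 0.04689320143268255
shift [-15.84  19.25   4.19  -2.18]
```

>>> servo_tool(
  series="0 -3 3.5 0 -0.12; 0 -6 7 0 -2.18; 0 -9 11 0 -2.18; 0 -12 15 0 -2.18; 0 -15.8 19.2 0 -2.18; 0 -15.8 19.2 0 -2.18; 0 -15.8 19.2 0 -2.18; 0 -15.8 19.2 0 -2.18; 0 -15.8 19.2 0 -2.18; 0 -15.8 19.2 0 -2.18; 0 -15.8 19.2 0 -2.18; 0 -15.8 19.2 0 -2.18; 0 -15.8 19.2 0 -2.18; 0 -15.8 19.2 0 -2.18; 0 -15.8 19.2 0 -2.18; 0 -15.8 19.2 0 -2.18; 0 -15.8 19.2 0 -2.18; 0 -15.8 19.2 1.5 -2.18; 0 -15.8 19.2 3 -2.18; 0 -15.8 19.2 3.7 -2.18",
)

```text
time: 44.02
tool_pos: [0.6275, 0.0209, 0.0741]
ee_rot: [-3.14, -0.004, 2.833]
wrist_force: [-0.2, 1.2, -0.2]
width: 0.0471
```

```bash
python3 - <<'E'
from h import *
tcp(1); mv(.6322,.0213,.037,2.836)
E
```

```text
t 44.0 tcp in jig1 [ 31.3 -34. ] z 0.0741 yaw-psi 2.8883 F [-0.2  1.2 -0.2] w 0.04709028379565896
shift [-0.44  0.18  3.71 -0.  ]
```

>>> servo_tool(
  series="0 -0.4 0.1 1.5 0; 0 -0.4 0.1 2.8 0; 0 -0.4 0.1 3.5 0; 0 -0.4 0.1 3.6 0; 1 -0.4 0.1 3.6 0; 1 -0.4 0.1 3.6 0; 1 -0.4 0.1 3.6 0; 1 -0.4 0.1 3.6 0; 1 -0.4 0.1 3.6 0; 1 -0.4 0.1 3.6 0; 1 -0.4 0.1 3.6 0; 1 -0.4 0.1 3.6 0; 1 -0.4 0.1 3.6 0",
)

```text
time: 45.1
tool_pos: [0.6336, 0.0214, 0.0416]
ee_rot: [3.14, 0.001, 2.834]
wrist_force: [0.5, 2.1, 2.8]
width: 0.0139
```

>>> servo_tool(
  series="1 0 0 0.02 0.12; 1 0 0 0.04 0.24; 1 0 0 0.06 0.36; 1 0 0 0.08 0.48; 1 0 0 0.1 0.6; 1 0 0 0.12 0.72; 1 0 0 0.14 0.84; 1 0 0 0.16 0.96; 1 0 0 0.18 1.08; 1 0 0 0.2 1.2; 1 0 0 0.22 1.32; 1 0 0 0.24 1.44; 1 0 0 0.26 1.56; 1 0 0 0.28 1.68; 1 0 0 0.3 1.8; 1 0 0 0.32 1.92; 1 0 0 0.34 2.04; 1 0 0 0.36 2.12; 1 0 0 0.36 2.22; 1 0 0 0.36 2.22",
)

```text
time: 46.77
tool_pos: [0.6297, 0.0207, 0.0382]
ee_rot: [-3.138, 0.007, 0.612]
wrist_force: [-8.9, -0.2, 8.5]
width: 0.0142
```

```bash
python3 - <<'E'
from h import *
tcp(1);o=robot.get_obs(); print(o['wrist_torque'],o['joint_positions'][5],'knob angle',J[1][2]-o['ee_rot'][2]+np.pi)
E
```

```text
t 46.8 tcp in jig1 [ 33.5 -34.1] z 0.0382 yaw-psi 0.6678 F [-8.9 -0.2  8.5] w 0.014152808390158183
[0.03178845 1.84445652 0.65882815] 0.9021091980794277 knob angle 2.47376246117862
```

>>> servo_tool(
  series="0 0 0 0 0.0; 0 0 0 0 0; 0 0 0 0 0; 0 0 0 0 0; 0 0 0 0 0; 0 0 0 -2 0; 0 0 0 -5 0; 0 0 0 -8 0; 0 0 0 -8 0",
)

```text
time: 47.52
tool_pos: [0.6371, 0.0206, 0.125]
ee_rot: [3.133, -0.01, 0.614]
wrist_force: [0.7, 0.1, 1.3]
width: 0.0468
```

```bash
python3 - <<'E'
from h import *
tcp(3); mv(.667,-.1968,.08,2.852)
E
```

```text
t 47.5 tcp in jig3 [ -3.6 182.9] z 0.1250 yaw-psi 0.6633 F [0.7 0.1 1.3] w 0.0468173070514436
shift [-10.08  19.5    4.5   -2.24]
```

>>> servo_tool(
  series="0 -2 3.5 0 -0.12; 0 -4 7 0 -2.24; 0 -6 11 0 -2.24; 0 -8 15 0 -2.24; 0 -9.8 19.6 0 -2.24; 0 -9.8 19.6 0 -2.24; 0 -9.8 19.6 0 -2.24; 0 -9.8 19.6 0 -2.24; 0 -9.8 19.6 0 -2.24; 0 -9.8 19.6 0 -2.24; 0 -9.8 19.6 0 -2.24; 0 -9.8 19.6 0 -2.24; 0 -9.8 19.6 0 -2.24; 0 -9.8 19.6 0 -2.24; 0 -9.8 19.6 0 -2.24; 0 -9.8 19.6 0 -2.24; 0 -9.8 19.6 0 -2.24; 0 -9.8 19.6 1 -2.24; 0 -9.8 19.6 2 -2.24; 0 -9.8 19.6 3 -2.24",
)

```text
time: 49.18
tool_pos: [0.6656, -0.1958, 0.0859]
ee_rot: [3.142, -0.001, 2.851]
wrist_force: [0.4, 0.5, -0.9]
width: 0.047
```

```bash
python3 - <<'E'
from h import *
tcp(3); mv(.667,-.1968,.038,2.852)
E
```

```text
t 49.2 tcp in jig3 [ 35.6 -31.8] z 0.0859 yaw-psi 2.9001 F [ 0.4  0.5 -0.9] w 0.04700266014699651
shift [-0.16 -0.06  4.79 -0.  ]
```

>>> servo_tool(
  series="0 0 0 1.5 0; 0 -0.1 0 3 0; 0 -0.1 0 4.3 0; 0 -0.1 0 4.6 0; 0 -0.1 0 4.7 0; 1 -0.1 0 4.7 0; 1 -0.1 0 4.7 0; 1 -0.1 0 4.7 0; 1 -0.1 0 4.7 0; 1 -0.1 0 4.7 0; 1 -0.1 0 4.7 0; 1 -0.1 0 4.7 0; 1 -0.1 0 4.7 0; 1 -0.1 0 4.7 0",
)

```text
time: 50.35
tool_pos: [0.667, -0.1966, 0.0411]
ee_rot: [-3.141, 0.001, 2.854]
wrist_force: [-1.1, -1.5, 3.1]
width: 0.0142
```

>>> servo_tool(
  series="1 0 0 0.02 0.12; 1 0 0 0.04 0.24; 1 0 0 0.06 0.36; 1 0 0 0.08 0.48; 1 0 0 0.1 0.6; 1 0 0 0.12 0.72; 1 0 0 0.14 0.84; 1 0 0 0.16 0.96; 1 0 0 0.18 1.08; 1 0 0 0.2 1.2; 1 0 0 0.22 1.32; 1 0 0 0.24 1.44; 1 0 0 0.26 1.56; 1 0 0 0.28 1.68; 1 0 0 0.3 1.8; 1 0 0 0.32 1.92; 1 0 0 0.34 2.04; 1 0 0 0.36 2.12; 1 0 0 0.36 2.22; 1 0 0 0.36 2.22",
)

```text
time: 52.02
tool_pos: [0.665, -0.1968, 0.0376]
ee_rot: [-3.141, 0.004, 0.632]
wrist_force: [-5.7, -1.8, 5.4]
width: 0.0138
```

```bash
python3 - <<'E'
from h import *
tcp(3);o=robot.get_obs(); print(o['wrist_torque'],o['joint_positions'][5],'knob angle',J[3][2]-o['ee_rot'][2]+np.pi)
E
```

```text
t 52.0 tcp in jig3 [ 35.1 -32.9] z 0.0376 yaw-psi 0.6812 F [-5.7 -1.8  5.4] w 0.01382844193183473
[-0.37473158  1.22445456  0.51440962] 0.5712709600013149 knob angle 2.460431475462147
```

Knob 3 is at its stop. I release it and move to a viewing pose (yaw about 0.05) over the middle.

>>> servo_tool(
  series="0 0 0 0 0.0; 0 0 0 0 0; 0 0 0 0 0; 0 0 0 0 0; 0 0 0 0 0; 0 0 0 -3 0; 0 0 0 -7 0; 0 0 0 -11 0; 0 0 0 -15 0; 0 0 0 -19 0",
)

```text
time: 52.85
tool_pos: [0.6665, -0.1957, 0.2283]
ee_rot: [-3.141, -0.0, 0.634]
wrist_force: [0.2, -0.6, -0.1]
width: 0.0469
```

```bash
python3 - <<'E'
from h import *
mv(.48,.05,.30,-.05)
E
```

```text
shift [ -0.47 -30.84  -7.17   0.68]
```

>>> servo_tool(
  series="0 0 -4 -2 0.1; 0 0 -8 -4 0.2; 0 0 -12 -7 0.3; 0 -0.5 -16 -7 0.4; 0 -0.5 -20 -7 0.5; 0 -0.5 -24 -7 0.6; 0 -0.5 -28 -7 0.68; 0 -0.5 -31 -7 0.68; 0 -0.5 -31 -7 0.68; 0 -0.5 -31 -7 0.68; 0 -0.5 -31 -7 0.68",
)

```text
time: 53.77
tool_pos: [0.4794, 0.0506, 0.2967]
ee_rot: [3.141, -0.001, -0.046]
wrist_force: [1.2, -1.0, -0.1]
width: 0.0468
```

```bash
python3 - <<'E'
from look import *
tcp(1); look([1,2,3])
o=robot.get_obs();p,d,P=snap('wrist')
for k in(1,2,3):
    c=np.array(jw(k,36,-34)); m=(np.hypot(P[...,0]-c[0],P[...,1]-c[1])<.035)&(P[...,2]>.050)&(P[...,2]<.070); q=P[m]
    if len(q)>50:
        v=np.linalg.svd(q[:,:2]-q[:,:2].mean(0),full_matrices=False)[2][0]; print(k,len(q),'knob top',np.median(q[:,2]).round(4),'theta mod pi',round((J[k][2]-np.arctan2(v[1],v[0]))%np.pi,3))
g=plane(p,'wrist',o,.009,.42,.72,-.285,.365,.001)
pt,_=snapshot('top')
cv2.imwrite('pics/fin.png',np.vstack([g,cv2.resize(pt[50:310,110:530],(g.shape[1],299))])[...,::-1])
E
```

```text
t 53.8 tcp in jig1 [-118.2  -12.6] z 0.2967 yaw-psi 0.0096 F [ 1.2 -1.  -0.1] w 0.04682699255554288
jig 1 stored [ 0.5981  0.0566 -0.0553] refit [ 0.5981  0.0572 -0.0532] -10.81
  plate stored-frame [-62.5 -34.1] ang 0.001 [ 69.  104.2] 6578  refit-frame [-62.5 -34.5] ang -0.001 want (-57.5, -35.0)
jig 2 stored [ 0.603   0.3064 -0.0477] refit [ 0.6031  0.3064 -0.0484] -11.75
  plate stored-frame [-45.1 -40.4] ang -0.002 [81.  89.1] 6816  refit-frame [-45.2 -40.5] ang -0.002 want (-45.0, -40.0)
jig 3 stored [ 0.6317 -0.1622 -0.0496] refit [ 0.6318 -0.1615 -0.0488] -11.85
  plate stored-frame [-50.1 -29.6] ang -0.013 [60.5 99.3] 5254  refit-frame [-50.2 -30.3] ang -0.014 want (-50.0, -30.0)
1 598 knob top 0.0557 theta mod pi 2.403
2 607 knob top 0.0554 theta mod pi 2.397
3 452 knob top 0.0555 theta mod pi 2.284
```

View pics/fin.png

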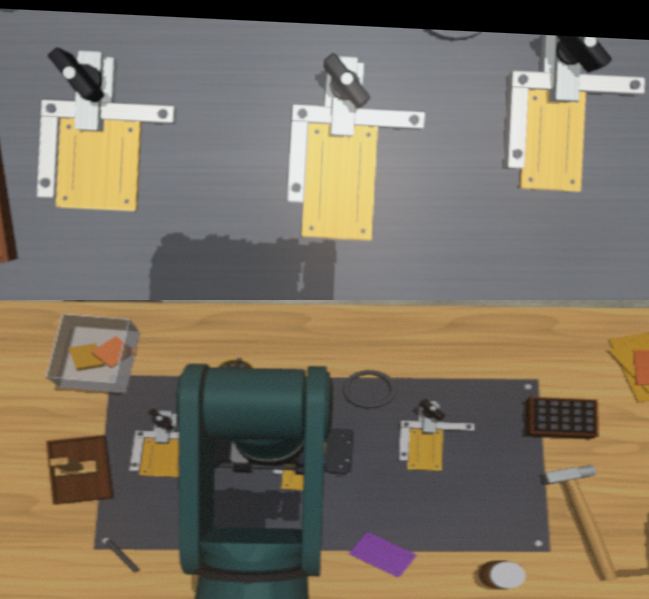

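Knobs 1 and 2 read 2.40. Knob 3 is partly cut off in this view, and plate 3's angle reads -0.013, so I take a closer look at jigs 3 and 1.

>>> servo_tool(
  series="0 2 4 0 0; 0 4 8 1 0; 0 6 12 3 0; 0 6.5 16 5 0; 0 6.5 20 7 0; 0 6.5 22 7 0; 0 6.5 22 7 0; 0 6.5 22 7 0; 0 6.5 22 7 0",
)

```text
time: 54.67
tool_pos: [0.5341, -0.1726, 0.2265]
ee_rot: [-3.141, 0.0, -0.048]
wrist_force: [-0.1, 0.1, -0.6]
width: 0.0467
```

```bash
python3 - <<'E'
from look import *
tcp(3); look([3,1])
o=robot.get_obs();p,d,P=snap('wrist')
for k in(3,):
    c=np.array(jw(k,36,-34)); m=(np.hypot(P[...,0]-c[0],P[...,1]-c[1])<.035)&(P[...,2]>.050)&(P[...,2]<.070); q=P[m]
    v=np.linalg.svd(q[:,:2]-q[:,:2].mean(0),full_matrices=False)[2][0]; print(k,len(q),'knob top',np.median(q[:,2]).round(4),'theta mod pi',round((J[k][2]-np.arctan2(v[1],v[0]))%np.pi,3))
# straight edges of plate 3 & 1 by line fit to mask sides
B2=B; gp=plane(p,'wrist',o,.006,**B); hs=cv2.cvtColor(gp,cv2.COLOR_RGB2HSV); m=((hs[...,0]>16)&(hs[...,0]<32)&(hs[...,1]>110)&(hs[...,2]>80))
for k,(L,W) in {3:(100,60),1:(115,70)}.items():
    def edge(pts_in,dirn):
        out=[]
        for a,b in pts_in:
            s=np.arange(-12,12,.1); w=np.array([jw(k,a+dirn[0]*t,b+dirn[1]*t) for t in s])
            r=((B['x1']-w[:,0])/B['s']).astype(int);c=((B['y1']-w[:,1])/B['s']).astype(int); f=m[r,c]
            out.append(s[np.where(f)[0].max()] if f.any() else np.nan)
        return np.array(out)
    xs=np.linspace(-L+12,-20,15); e=edge([(x,-W) for x in xs],(0,-1)); print(k,'right edge offset mm',np.nanmedian(e).round(2),'slope',np.polyfit(xs,e,1)[0].round(4))
    ys=np.linspace(-W+8,-8,12); e=edge([(-L,y) for y in ys],(-1,0)); print(k,'rear edge offset mm',np.nanmedian(e).round(2),'slope',np.polyfit(ys,e,1)[0].round(4))
cv2.imwrite('pics/f3.png',plane(p,'wrist',o,.009,.5,.7,-.3,-.12,.0005)[...,::-1])
E
```

```text
t 54.7 tcp in jig3 [-97.  -15.1] z 0.2265 yaw-psi 0.0018 F [-0.1  0.1 -0.6] w 0.04668039958475613
jig 3 stored [ 0.6317 -0.1622 -0.0496] refit [ 0.6325 -0.1615 -0.0476] -11.12
  plate stored-frame [-58.8 -29.6] ang -0.009 [58.7 80.8] 4297  refit-frame [-59.7 -30.3] ang -0.011 want (-50.0, -30.0)
jig 1 stored [ 0.5981  0.0566 -0.0553] refit [ 0.5986  0.0571 -0.0553] -11.83
  plate stored-frame [-57.6 -35.1] ang -0.0 [ 71.1 113.2] 7620  refit-frame [-58.1 -35.6] ang -0.0 want (-57.5, -35.0)
3 834 knob top 0.0556 theta mod pi 2.401
3 right edge offset mm -1.8 slope -0.0962
3 rear edge offset mm -1.1 slope 0.0015
1 right edge offset mm 0.6 slope 0.0033
1 rear edge offset mm -0.9 slope -0.005
```

View pics/f3.png

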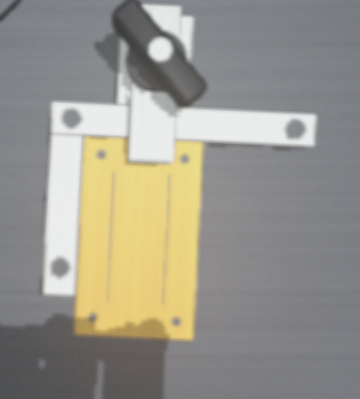

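```bash
python3 - <<'E'
from h import *
print(robot.close_job())
E
```

```text
the job is handed in; nothing more can be done
None
```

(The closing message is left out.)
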